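# Take the spent cartridge out of the bench paste press

### The arm

A 7-joint arm with a two-finger parallel gripper is mounted at the origin on a cart in front of the work surface, level with it; the furniture and walls round the work are solid. World frame = base frame: x ahead of the robot, y to its left, z up, the work surface at z = 0. Lengths are in m, angles in rad, forces in N, time in s.
With the tool pointing down it reaches from about 0.425 to 0.925 m from the base axis. Payload 6.8 kg.
Tool frame: the origin (TCP) lies at the very end of the fingers, on their centre line; the grasp point (between the pads) lies 19 mm behind it (r.grip_depth is the distance from the TCP to the grasp point, in m); z points along the fingers, y is the direction in which the jaws open and shut (so a half turn about z gives the same grasp; the last joint's range is limited). The gripper opens to 85 mm and grips with 20 to 120 N. Pads are 22 mm wide; open, the fingers measure 114 mm over their backs; the gripper's body (76 mm by 85 mm) begins 54 mm behind the grasp point. The pads swing forward as they close: fully open they stand 13 mm farther back than shut.
Start: joints at [0.993, 0.477, 0.022, 1.555, -0.011, 1.109, -0.083], TCP at [0.306, -0.602, 0.231] pointing down, gripper open.
Joint ranges: [-2.96, 2.96], [-0.34, 2.1], [-1.41, 1.46], [0.24, 2.44], [-1.37, 4.51], [0.17, 1.92], [-2.96, 2.96]. Speed limits (rad/s): [2.39, 2.39, 3.14, 3.14, 3.14, 3.14, 3.14].

### API

Orientations are given as a rotation vector (axis times angle).
In Python, from bench import r, grab_frame gives the robot as it stands. The module is installed in compiled form; this text tells all that it offers.
- The arm moves only by the tool play_rows, never from a script. Its argument "increments" is a list of rows, each a list of 7 numbers: the shift along the tool's x, y, z in mm, then the turn, a rotation vector about the tool's x, y, z in rad, then the closure in counts, from 0 (fully open) to 255 (shut). In form: [[tx, ty, tz, rx, ry, rz, claw], ...]. A call has 1 to 5 rows; each row shifts and turns the pose as measured when the row begins, along the tool's axes as they then stand; what a row does not reach is not made up. A row lasts 1/10 s, in which the tool goes at most 50 mm and 8.59 degrees, less where a joint would pass 70% of its speed; a pose out of reach is approached as far as the arm can. A call is refused whole if a number of a shift passes 50 or a number of a turn 0.15, either way. A call with a gripper value outside its range is refused whole. The fingers move at their own pace and stop on an object; "force" is the grip in N (left out, the last holds). Time passes only in rows, so rows that do not move let the fingers close. It gives the time, the measured TCP pose, the force and the opening at its end, in the units of the state.
- r.get_obs(): the state, without advancing time (a new reading comes with each control period).
- grab_frame(name): name is "side" or "top"; returns a dict with "color" (480x640x3 uint8, blue, green, red), "depth" (480x640 float32, m along the optical axis (not along the pixel's ray), 0 where there is no reading), "K" (3x3 intrinsics, pixels), "T" (4x4, takes a point from camera to world coordinates). Camera axes: x right, y up, looking along -z (the intrinsics and any distortion apply to the point x, -y, -z); pixel columns grow to the right and rows downward; lengths in m; the calibration is good to about 2 mm. A picture is of the moment at which its call begins.
- r.hand_in(): hands the job in, once; it reports no verdict.
The state is a dict: "clock": time; "joints": joint angles; "qvel": joint speeds; "tau": joint torques, N m; "tcp_pos": TCP position; "orientation": TCP orientation; "contact_force": force on the tool from outside, world axes, zero at the start; "moment": the same for the moment, N m; "grip_width": finger opening in m.
Only numpy, scipy, OpenCV 4.12 (cv2) and the standard library are available. Lean on these libraries where they do the work, as an engineer would, in place of code of your own. Each camera call takes 0.05 s, during which the arm holds its last target.

### The job

The cartridge in the bench press is finished. Throw the red-knobbed pawl right over so that it rests back clear of the teeth, pull the toothed rod all the way out to its stop, and only then lift the cartridge out of the cradle and lay it gently, without dropping it, flat on the floor of the cardboard carton beside the old one. Leave the pawl thrown back and the rod fully out for the next cartridge, and do not disturb the mug, the tub or the paint tube.

Things in the scene. Friction and masses are not known exactly. Their poses are not given: they have to be found in the camera images.
- press: Bench cartridge press, grey iron, fixed; base 120 x 90 x 10 mm. Origin on the table under the front of its head. x runs along it towards the nozzle end, -x towards the pull grip, y across, z up. The head is two upright cheeks, x -60 to 0 mm, 42 mm wide with bolts, top 147 mm above the table; the rod slides between them. An unused feed lever sticks out (under 101 mm high) at its +y side, x -132 to -17.
- seat (a point): Middle of the cradle: the point in the press, 81 mm along its x from the origin and 105 mm above the table, where the cartridge's middle lies. Two 8 mm rails (outer edges 23 mm to each side, tops 87 mm above the table) carry the cartridge between two U-shaped end plates, open at the top, 68 mm wide, tops 113 mm above the table, with 3 mm to spare at each end: it goes straight up and out.
- rod (a joint): How far the toothed rod is drawn out, m: 0 fully in, 0.11 at its outer stop. About 3 N of friction; it stays where it is left. Its front end is a round plunger, 36 mm across, that stands inside the cartridge and catches it until the rod is out by more than 0.10. The teeth (12 mm pitch) let the rod go in, but with the pawl in them it comes out by one tooth at most.
- rod_grip (a point): Middle of the black upright pull grip on the rear end of the rod: a vertical cylinder 19 mm in diameter (23 mm at its end collars), 60 mm high; its middle is 147 mm and its top 177 mm above the table. It travels along the press's -x, one for one, as joint rod grows. Axes as press.
- pawl (a joint): Angle of the ratchet pawl, rad: 0 to 0.25 with its toe in the rod's teeth, 1.45 thrown right over on its stop. It turns freely and is held by its weight alone: let go below about 0.6 it falls back into the teeth, beyond about 1.0 it falls over and stays back. As it grows the knob goes up and over towards the pull grip (the press's -x).
- pawl_knob (a point): Centre of the red ball knob of the pawl, 22 mm in diameter. It swings at 55 mm from pawl_pivot in the press's x-z plane; its elevation from the pivot is 0.96 rad above the press's +x when the joint reads 0, plus the joint's angle (2.41 rad when thrown). Under 1 N at the knob moves it.
- pawl_pivot (a point): Axis of the pawl in the press's head: 34 mm behind the press's origin (its -x), 129 mm above the table. Axes as press.
- cartridge_mid (a point): Middle of the cartridge (half-way along, on its axis): a round plastic tube, white with a blue label, 50 mm in diameter, 120 mm long, with a nipple 19 mm across and 16 mm long at its front (+x) end, open at the rear, about 70 g. x along its axis. It starts in the press's cradle, 105 mm above the table; it can be gripped from above across its diameter.
- cartridge: The same cartridge; its origin is the same middle point.
- carton_space (a point): Middle of the free part of the floor of an open cardboard carton (outside 212 x 180 x 60 mm, walls 4 mm, fixed, standing on a board on two laths), 20 mm above the table. x along the carton's long side, y across it, away from the old cartridge (brown-red label) lying along the other side. The free floor runs +-102 mm in x, -58 to +61 mm in y. The laid cartridge has its middle 25 mm above this point.
- mug: White mug with dark dots, 82 x 117 x 91 mm, a bystander; origin at the centre of its underside.
- deli_tub: Low white tub, 93 mm across, 55 mm high, a bystander; origin at the centre of its underside.
- tube_dark: Crumpled dark paint tube lying flat at the front edge, 50 x 102 x 34 mm, a bystander; origin at the centre of its underside.

How it is judged:
On the way, in this order (a step that is already met when the one before it is completed fails the run):
1. the pawl is thrown over and rests back clear of the teeth, the rod still in the cartridge (value of joint pawl above 1.2 rad and value of joint rod below 0.08 m), for 0.2 s.
2. the rod is fully withdrawn, the cartridge still in its cradle (value of joint rod above 0.104 m and value of joint pawl above 1.2 rad and distance between cartridge_mid and seat below 0.015 m), for 0.2 s.
At the end, for the whole second after the job is handed in: The pawl rests thrown back (above 1.2 rad), the rod is out to within 6 mm of its stop, and the cartridge lies at rest and level (within 7 degrees) on the floor of the carton, not on the old one (value of joint pawl above 1.2 rad and value of joint rod above 0.104 m and x of cartridge_mid in the frame of carton_space between -0.1 and 0.1 m and y of cartridge_mid in the frame of carton_space between -0.1 and 0.06 m and z of cartridge_mid in the frame of carton_space between 0.015 and 0.035 m and angle between cartridge_mid's own x axis and vertical between 1.45 and 1.69 rad and linear speed of cartridge below 0.02 m/s); the robot touches nothing.
It fails at once if a bystander (mug, tub or paint tube) is pushed more than 30 mm from its place (distance of any of mug, deli_tub, tube_dark from where it was at the start of the episode above 0.03 m).
It fails at once if the cartridge is dropped or slammed into the carton (linear speed of cartridge above 0.9 m/s and z of cartridge_mid in the frame of carton_space below 0.09 m and x of cartridge_mid in the frame of carton_space between -0.12 and 0.12 m and y of cartridge_mid in the frame of carton_space between -0.12 and 0.07 m).
It also fails if it takes over 64 s, if anything falls off the work surface, if the arm or the gripper's body presses on something with over 40 N, if the wrist force passes 120 N, or if a joint passes its speed limit or range.

## Working session

There is one attempt and no reset: what is moved stays moved. The work goes in short steps, Python scripts to look and compute and a tool call to move; the robot and the scene stay as the last step left them, time stands still between calls to the robot, and variables do not carry over. Pictures are saved under pics/ and viewed, and the job is handed in when it is done.

Besides the shell and the picture viewer there is one more tool, called after ">>>" in YAML: its name, and indented under it one key for each argument. play_rows: Moves the arm, as the interface text tells. Its arguments: {"type":"object","properties":{"increments":{"type":"array","items":{"type":"array","items":{"type":"number"}}},"force":{"type":"number"}},"required":["increments"]}

```bash
mkdir -p pics; python3 - <<'E'
from bench import r, grab_frame
import cv2,numpy as np
for n in("side","top"):
    f=grab_frame(n); cv2.imwrite(f"pics/{n}0.png",f["color"]); np.savez(f"{n}0.npz",**f); print(n,f["K"].tolist(),f["T"].round(4).tolist(),{k:v for k,v in f.items() if k not in("color","depth","K","T")})
print(r.get_obs(),r.grip_depth)
E
```

```text
side [[456.80414770836944, 0.0, 312.8319015914239], [0.0, 456.80414770836944, 247.5294824180786], [0.0, 0.0, 1.0]] [[-0.9933, 0.0226, -0.1134, 0.4425], [-0.1134, -0.3831, 0.9167, 0.9693], [-0.0227, 0.9234, 0.3831, 0.5043], [0.0, 0.0, 0.0, 1.0]] {}
top [[532.4182694178901, 0.0, 317.68178778042045], [0.0, 532.4182694178901, 234.1688791848179], [0.0, 0.0, 1.0]] [[-0.0051, 0.9833, -0.1822, 0.3208], [-1.0, -0.0063, -0.0057, 0.0884], [-0.0067, 0.1821, 0.9833, 1.4412], [0.0, 0.0, 0.0, 1.0]] {}
{'clock': 0.1, 'joints': array([ 0.99290244,  0.47767687,  0.02236857,  1.55633302, -0.01149079,
        1.10931533, -0.0831065 ]), 'qvel': array([-5.40261480e-04, -9.26389137e-04,  1.61432742e-04, -2.43595291e-03,
        3.90512809e-04, -4.86929340e-04,  3.35504043e-05]), 'tau': array([ 3.17489008e-03, -5.97765326e+01,  1.61296796e+00, -2.81955796e+01,
        1.27695763e-02,  5.11365026e-03, -4.46667786e-05]), 'tcp_pos': array([ 0.30530985, -0.60141536,  0.23045892]), 'orientation': array([-3.05383993e+00, -7.30820550e-01,  7.90438020e-04]), 'contact_force': array([ 0.40531196, -0.0262731 , -0.09741872]), 'moment': array([-0.04998713, -0.02896215,  0.03539839]), 'grip_width': 0.08509551254462794} 0.0187
```

View pics/side0.png

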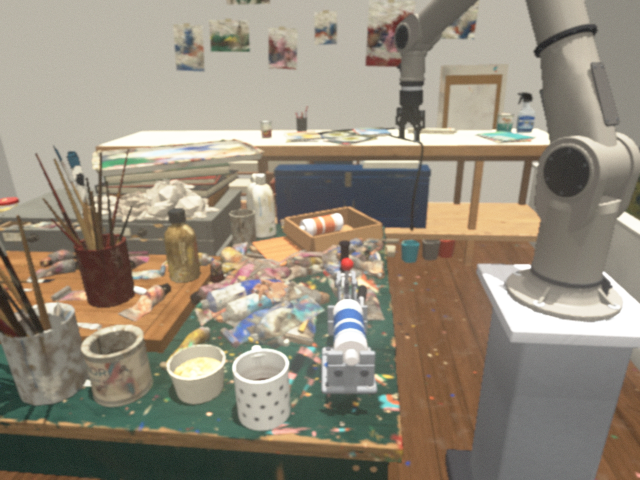

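View pics/top0.png

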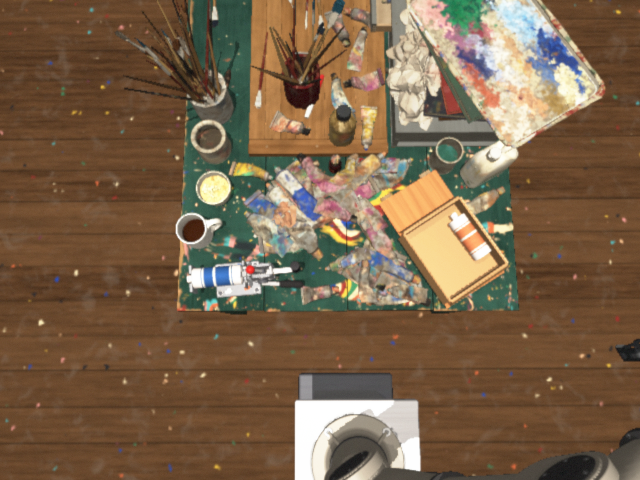

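```bash
cat > h.py <<'E'
import numpy as np,cv2
def load(n):
    f=dict(np.load(n+".npz")); return f
def ray(f,u,v):
    d=np.array([(u-f["K"][0,2])/f["K"][0,0],-(v-f["K"][1,2])/f["K"][1,1],-1.]); return f["T"][:3,3],f["T"][:3,:3]@d
def plane(f,u,v,z):
    o,d=ray(f,u,v); return o+d*(z-o[2])/d[2]
def cloud(f):
    v,u=np.mgrid[:480,:640]; D=f["depth"]; K=f["K"]
    P=np.stack([(u-K[0,2])/K[0,0]*D,-(v-K[1,2])/K[1,1]*D,-D],-1)
    return P@f["T"][:3,:3].T+f["T"][:3,3]
def two(f,a,g,b):
    o,d=ray(f,*a);p,e=ray(g,*b)
    s=np.linalg.lstsq(np.stack([d,-e],1),p-o,rcond=None)[0]
    A=o+d*s[0];B=p+e*s[1]; return (A+B)/2,np.linalg.norm(A-B)
E
python3 - <<'E'
from h import *
t=load("top0");s=load("side0")
cv2.imwrite("pics/c1.png",cv2.resize(t["color"][245:315,170:320],None,fx=5,fy=5,interpolation=cv2.INTER_CUBIC))
cv2.imwrite("pics/c2.png",cv2.resize(s["color"][225:405,300:410],None,fx=3.3,fy=3.3,interpolation=cv2.INTER_CUBIC))
cv2.imwrite("pics/c3.png",cv2.resize(t["color"][165:310,375:525],None,fx=4,fy=4,interpolation=cv2.INTER_CUBIC))
ok=[]
for f,roi in((t,(245,315,170,320)),(s,(225,405,300,410))):
    c=f["color"].astype(int);m=np.zeros((480,640),bool);a,b,p,q=roi
    m[a:b,p:q]=((c[...,2]>130)&(c[...,1]<80)&(c[...,0]<80))[a:b,p:q]
    n,l,st,ce=cv2.connectedComponentsWithStats(m.astype(np.uint8)); i=1+st[1:,4].argmax(); print(st[i],ce[i]);ok.append(ce[i])
print("knob",two(t,ok[0],s,ok[1]))
# cartridge from depth, top view
P=cloud(t); X=P[(P[...,2]>.118)&(P[...,2]<.14)]; 
m=np.zeros((480,640),bool);m[255:300,180:250]=1
X=P[m&(P[...,2]>.115)&(P[...,2]<.14)];print(len(X),X.min(0),X.max(0),X.mean(0))
for v in range(255,300,3): print(v,[int(1000*P[v,u,2]) for u in range(180,312,4)])
E
```

```text
[246 266   9   8  50] [250.28 269.34]
[341 257  11  13  60] [345.48333333 264.75      ]
knob (array([0.4729016 , 0.2572282 , 0.17591888]), np.float64(0.00429307325787387))
889 [0.4245125  0.26502124 0.11505888] [0.4990609  0.42294065 0.13808449] [0.46060011 0.34882538 0.12475814]
255 [-2, -4, 3, 2, 2, 3, 6, -3, 0, 4, 7, -1, 7, 0, -1, 2, 4, -3, 0, 0, 2, -5, 1, -3, -2, 49, 3, -5, 0, 1, 0, -2, 4]
258 [7, -2, 3, 4, 0, -5, 0, 3, 0, -3, 1, 2, -1, -4, -1, 0, -3, 0, 3, 0, -2, -3, 0, 2, -5, 0, 1, 0, -2, -5, 0, -1, 0]
261 [-4, 0, 1, 1, 0, 1, 2, -2, 5, -5, 2, -1, 5, -3, 0, 2, 4, 0, 3, 13, -2, -4, 5, 0, 4, 1, 0, -1, 1, -1, 4, -2, -2]
264 [-3, -1, 0, -1, -4, -3, 0, 0, 1, -3, 7, 7, 6, 10, 5, 10, 101, 6, 9, 15, 147, 149, 147, 0, -2, 2, 0, 4, 177, 180, -4, -4, -4]
267 [0, 4, 108, 95, -3, 0, 4, 0, 109, 114, 124, 112, 122, 120, 122, 94, 85, 192, 183, 142, 131, 123, 115, 107, 3, -5, 1, -4, 176, 176, -4, -1, 3]
270 [-3, 0, -1, 121, 125, 119, 122, 128, 125, 125, 128, 128, 122, 124, 129, 81, 82, 192, 189, 163, 142, 139, 111, 112, 103, 109, 113, 110, 178, 160, -5, -1, 0]
273 [3, -6, -1, 127, 122, 121, 130,
[... 489 characters left out ...]
, 118, 119, 111, 16, 6, 76, 96, 99, 85, 86, 84, 87, 85, 85, 84, 81, 80, 0, -1]
285 [-5, -1, -4, 110, 121, 120, 116, 1441, 112, 115, 112, 110, 109, 103, 13, 6, 111, 7, 12, 9, 5, 91, 85, 84, 86, 87, 88, 83, 87, 83, 79, -2, 5]
288 [-1, 0, 1, 111, 107, -6, 2, -2, -1, 6, 10, 12, 8, 6, 12, 11, 13, 15, 8, 10, 3, -4, 3, -3, 0, 5, -3, -3, 0, 0, 74, 2, 12]
291 [0, -3, 2, 110, 68, 0, 0, 0, -2, 4, 15, 10, 11, 14, 7, 4, 10, 8, 11, 14, 8, -3, 1, 3, 4, 4, 2, -4, -2, -3, 3, 7, 14]
294 [1, 0, 0, 0, 1, -3, -4, -3, 0, -4, 12, 7, 6, 8, 12, 17, 16, 0, 9, 6, -1, 8, -4, 3, -1, 0, 5, 1, 0, -1, 3, 6, 15]
297 [1, 0, 0, 1, 1, 0, 6, -4, -1, 0, 6, -2, 2, 2, 1, 0, 0, 2, 0, 3, 0, -2, -1, 0, 2, -1, 0, 7, -5, -2, -1, 2, 10]
```

View pics/c1.png

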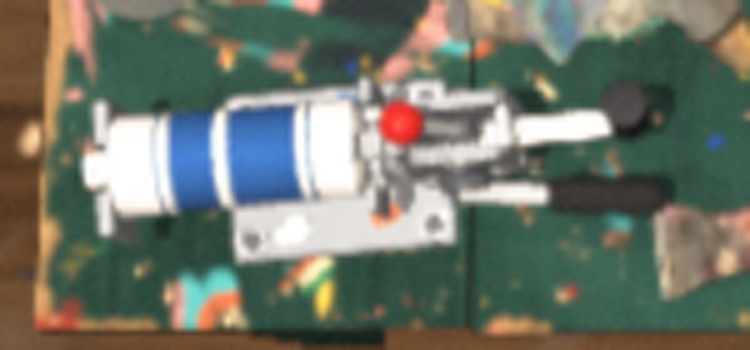

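View pics/c2.png

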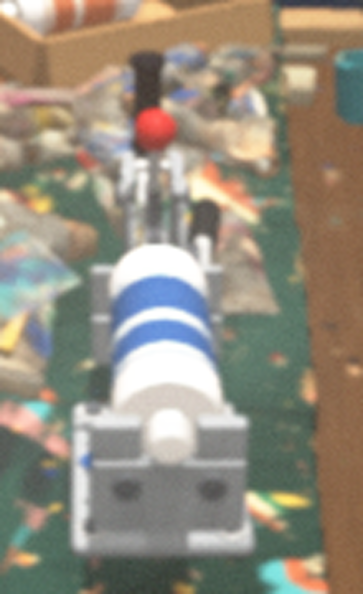

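View pics/c3.png

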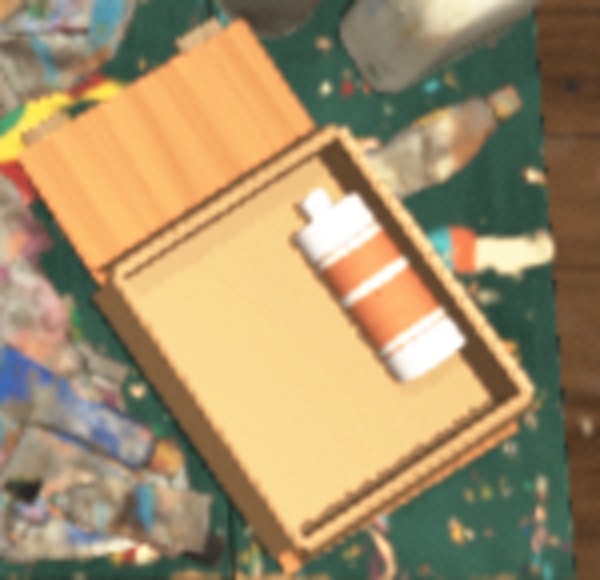

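```bash
python3 - <<'E'
from h import *
t=load("top0");s=load("side0")
hsv=cv2.cvtColor(t["color"],cv2.COLOR_BGR2HSV)
roi=np.zeros((480,640),bool);roi[255:295,196:240]=1
m=roi&(hsv[...,0]>100)&(hsv[...,0]<130)&(hsv[...,1]>120)&(hsv[...,2]>80)
n,l,st,ce=cv2.connectedComponentsWithStats(m.astype(np.uint8))
for i in range(1,n):
    if st[i,4]>30: print("top blue",st[i],ce[i],plane(t,*ce[i],.105))
# silhouette: bright/blue columns
g=t["color"].max(2)
mid=[]
for u in range(196,240,3):
    col=g[258:296,u]; w=np.where(m[258:296,u])[0]
    if len(w)>8: mid.append((u,258+w.min(),258+w.max())); print(mid[-1],end=" ")
    
print()
A=np.array([plane(t,u,(a+b)/2,.105)[:2] for u,a,b in mid]); print(A.round(4))
hs=cv2.cvtColor(s["color"],cv2.COLOR_BGR2HSV)
roi=np.zeros((480,640),bool);roi[295:345,325:375]=1
m=roi&(hs[...,0]>100)&(hs[...,0]<130)&(hs[...,1]>100)&(hs[...,2]>80)
n,l,st,ce=cv2.connectedComponentsWithStats(m.astype(np.uint8))
for i in range(1,n):
    if st[i,4]>30: print("side blue",st[i],ce[i])
print("front end",plane(t,191.6,245+164/5,.105),"rear",plane(t,242.4,245+150/5,.115))
print("grip top",plane(t,295.6,265.8,.177))
# grip side view: top crop (147,60)/3.3
print("grip2",two(t,(295.6,265.8),s,(300+147/3.3,225+57/3.3)))
for z in(.174,.178,.181): print("knob",z,plane(t,250.28,269.34,z))
P=cloud(t)
w=[(u,v) for v in range(258,280) for u in range(284,306) if .165<P[v,u,2]<.19]; print(np.mean(w,0),len(w),np.mean([P[v,u] for u,v in w],0))
# carton rim
for nme,u,v in(("TL",110,282),("TR",335,130),("BR",530,392),("BL",300,552)):
    print(nme,plane(t,375+u/4,165+v/4,.078), )
q=cv2.cvtColor(t["color"],cv2.COLOR_BGR2HSV)
for v in range(180,305,6): print(v,[int(1000*P[v,u,2]) for u in range(390,515,5)])
E
```

```text
top blue [204 267   9  20 149] [207.91275168 276.52348993] [0.46159361 0.37315923 0.105     ]
top blue [216 267  14  18 219] [221.96803653 275.5890411 ] [0.46374717 0.33777756 0.105     ]
(205, np.int64(268), np.int64(283)) (208, np.int64(267), np.int64(286)) (211, np.int64(267), np.int64(286)) (217, np.int64(268), np.int64(283)) (220, np.int64(267), np.int64(284)) (223, np.int64(267), np.int64(284)) (226, np.int64(267), np.int64(284)) 
[[0.4642 0.3806]
 [0.4617 0.3729]
 [0.4616 0.3654]
 [0.464  0.3503]
 [0.464  0.3427]
 [0.464  0.3352]
 [0.4639 0.3276]]
side blue [335 309  28  14 212] [347.94339623 314.60377358]
side blue [336 322  27  11 133] [348.66917293 326.09774436]
front end [0.45861046 0.41419258 0.105     ] rear [0.46385592 0.28480455 0.115     ]
grip top [0.47847059 0.14884434 0.177     ]
grip2 (array([0.48044794, 0.14900128, 0.17384563]), np.float64(0.0031435266401465944))
knob 0.174 [0.47096752 0.25746882 0.174     ]
knob 0.178 [0.47049349 0.25693513 0.178     ]
knob 0.181 [0.47013798 0.25653485 0.181     ]
[294.01470588 265.85294118] 68 [0.47844886 0.15266217 0.17637455]
[... 1583 characters left out ...]
 [66, 68, 41, 12, 4, 40, 64, 76, 21, 19, 19, 22, 16, 27, 21, 19, 17, 16, 21, 26, 20, 18, 37, 82, -6]
270 [62, 65, 65, 70, 0, 2, 43, 74, 77, 16, 16, 23, 24, 21, 18, 21, 21, 25, 20, 21, 20, 76, 83, 2, -2]
276 [68, 49, 70, 68, 71, 62, 0, 45, 69, 20, 23, 20, 26, 22, 20, 23, 18, 20, 25, 61, 77, 16, -2, 1, 1]
282 [59, 61, 58, 38, -2, 58, 51, 1, 55, 78, 14, 21, 25, 19, 21, 20, 17, 43, 15, 46, 0, 7, 4, -2, 3]
288 [57, 77, 66, 65, 57, 52, 55, -1, 2, 58, 74, 15, 18, 17, 17, 24, 77, 53, -1, 0, 0, -1, 2, 4, -3]
294 [50, 72, 65, 59, 67, 59, 56, 51, 2, 7, 65, 74, 24, 20, 75, 73, 0, 4, 7, 4, -4, -4, -3, 0, 4]
300 [20, 19, 22, 22, 55, 61, 56, 57, 44, -1, 1441, 63, 72, 77, 0, 4, 0, 1, -2, -1, 6, 3, -3, 7, 4]
```

```bash
cat > plan.py <<'E'
import sys,numpy as np
from scipy.spatial.transform import Rotation as Ro
from bench import r
# args: x y z psi_deg nrows(max speed mm/row)
a=[float(v) for v in sys.argv[1:]]; p=np.array(a[:3]);psi=np.radians(a[3]);step=a[4] if len(a)>4 else 45
o=r.get_obs();q=o["tcp_pos"];R=Ro.from_rotvec(o["orientation"])
Rt=Ro.from_matrix(np.array([[-np.sin(psi),np.cos(psi),0],[np.cos(psi),np.sin(psi),0],[0,0,-1]]).T)
rel=(R.inv()*Rt).as_rotvec()
n=max(1,int(np.ceil(np.linalg.norm(p-q)*1000/step)),int(np.ceil(np.linalg.norm(rel)/.14)))
print("t",round(o["clock"],2),"pos",q.round(4),"rel",rel.round(3),"F",o["contact_force"].round(1),"w",round(o["grip_width"],4),"j",o["joints"].round(2),"n",n)
d=(p-q)*1000/n
for i in range(min(n,5)):
    s=(R*Ro.from_rotvec(rel*i/n)).inv().apply(d); print(s.round(0).tolist(),(rel/n).round(3).tolist())
E
python3 plan.py .5 -.3 .30 -20
```

```text
t 0.1 pos [ 0.3053 -0.6014  0.2305] rel [-0.002 -0.    -0.752] F [ 0.4 -0.  -0.1] w 0.0851 j [ 0.99  0.48  0.02  1.56 -0.01  1.11 -0.08] n 9
[34.0, -20.0, -8.0] [-0.0, -0.0, -0.084]
[36.0, -17.0, -8.0] [-0.0, -0.0, -0.084]
[37.0, -14.0, -8.0] [-0.0, -0.0, -0.084]
[38.0, -11.0, -8.0] [-0.0, -0.0, -0.084]
[39.0, -8.0, -8.0] [-0.0, -0.0, -0.084]
```

>>> play_rows:
  increments:
    - [34,-20,-8,0,0,-0.084,0]
    - [36,-17,-8,0,0,-0.084,0]
    - [37,-14,-8,0,0,-0.084,0]
    - [38,-11,-8,0,0,-0.084,0]
    - [39,-8,-8,0,0,-0.084,0]

```text
clock: 0.6
tcp_pos: [0.4076, -0.4337, 0.2667]
orientation: [-2.828, -1.351, 0.011]
contact_force: [0.5, 0.7, 0.9]
grip_width: 0.0852
```

```bash
python3 plan.py .5 -.25 .30 -10
```

```text
t 0.6 pos [ 0.4076 -0.4337  0.2667] rel [-0.01   0.    -0.505] F [0.5 0.7 0.9] w 0.0852 j [ 0.81  0.32 -0.13  1.7   0.05  1.13 -0.01] n 5
[40.0, -9.0, -7.0] [-0.002, 0.0, -0.101]
[41.0, -5.0, -7.0] [-0.002, 0.0, -0.101]
[41.0, -1.0, -7.0] [-0.002, 0.0, -0.101]
[41.0, 4.0, -7.0] [-0.002, 0.0, -0.101]
[40.0, 8.0, -7.0] [-0.002, 0.0, -0.101]
```

>>> play_rows:
  increments:
    - [40,-9,-7,0,0,-0.1,0]
    - [41,-5,-7,0,0,-0.1,0]
    - [41,-1,-7,0,0,-0.1,0]
    - [41,4,-7,0,0,-0.1,0]
    - [40,8,-7,0,0,-0.1,0]

```text
clock: 1.1
tcp_pos: [0.5002, -0.2413, 0.3015]
orientation: [-2.382, -2.031, 0.01]
contact_force: [1.8, -1.0, 0.8]
grip_width: 0.0854
```

```bash
python3 plan.py .5 .1 .30 4.4
```

```text
t 1.1 pos [ 0.5002 -0.2413  0.3015] rel [-0.012 -0.004 -0.235] F [ 1.8 -1.   0.8] w 0.0854 j [ 0.6   0.25 -0.32  1.73  0.08  1.19  0.1 ] n 8
[42.0, -7.0, 0.0] [-0.002, -0.0, -0.029]
[42.0, -6.0, 0.0] [-0.002, -0.0, -0.029]
[42.0, -4.0, 0.0] [-0.002, -0.0, -0.029]
[43.0, -3.0, 0.0] [-0.002, -0.0, -0.029]
[43.0, -2.0, 0.0] [-0.002, -0.0, -0.029]
```

>>> play_rows:
  increments:
    - [42,-7,0,0,0,-0.047,255]
    - [42,-6,0,0,0,-0.047,255]
    - [42,-4,0,0,0,-0.047,255]
    - [43,-2,0,0,0,-0.047,255]
    - [43,0,0,0,0,-0.047,255]

```text
clock: 1.6
tcp_pos: [0.4943, -0.0196, 0.3022]
orientation: [-2.113, -2.309, 0.007]
contact_force: [0.0, 0.1, 0.2]
grip_width: 0.0125
```

```bash
python3 plan.py .468 .303 .29 4.4
```

```text
t 1.6 pos [ 0.4943 -0.0196  0.3022] rel [-0.011 -0.005  0.012] F [0.  0.1 0.2] w 0.0125 j [ 0.37  0.16 -0.5   1.85  0.07  1.17 -0.07] n 8
[40.0, 0.0, 2.0] [-0.001, -0.001, 0.001]
[40.0, 0.0, 2.0] [-0.001, -0.001, 0.001]
[40.0, 0.0, 2.0] [-0.001, -0.001, 0.001]
[40.0, 0.0, 2.0] [-0.001, -0.001, 0.001]
[40.0, 0.0, 2.0] [-0.001, -0.001, 0.001]
```

>>> play_rows:
  increments:
    - [40,0,1,0,0,0,255]
    - [40,0,1,0,0,0,255]
    - [40,0,1,0,0,0,255]
    - [40,0,1,0,0,0,255]
    - [40,0,1,0,0,0,255]

```text
clock: 2.1
tcp_pos: [0.4732, 0.1874, 0.2974]
orientation: [-2.112, -2.311, 0.009]
contact_force: [0.8, -0.6, 0.3]
grip_width: 0.0
```

```bash
python3 plan.py .468 .303 .29 4.4
```

```text
t 2.1 pos [0.4732 0.1874 0.2974] rel [-0.012 -0.004  0.013] F [ 0.8 -0.6  0.3] w 0.0 j [ 0.07  0.2  -0.65  1.82  0.12  1.17 -0.53] n 3
[39.0, 2.0, 3.0] [-0.004, -0.001, 0.004]
[39.0, 2.0, 3.0] [-0.004, -0.001, 0.004]
[39.0, 1.0, 3.0] [-0.004, -0.001, 0.004]
```

>>> play_rows:
  increments:
    - [39,1,3,0,0,0.004,255]
    - [39,1,3,0,0,0.004,255]
    - [38,1,3,0,0,0.004,255]
    - [0,0,0,0,0,0,255]

```text
clock: 2.5
tcp_pos: [0.462, 0.3131, 0.2876]
orientation: [-2.116, -2.303, 0.009]
contact_force: [-0.6, 0.2, 1.6]
grip_width: -0.0002
```

```bash
python3 plan.py .467 .303 .172 4.4 30;  python3 - <<'E'
from bench import grab_frame
import cv2,numpy as np
for n in("side","top"):
    f=grab_frame(n); np.savez(f"{n}1.npz",**f)
    c=f["color"][245:315,170:320] if n=="top" else f["color"][150:405,280:430]
    cv2.imwrite(f"pics/{n}1.png",cv2.resize(c,None,fx=5 if n=="top" else 2.3,fy=5 if n=="top" else 2.3))
E
```

```text
t 2.5 pos [0.462  0.3131 0.2876] rel [-0.014 -0.006  0.008] F [-0.6  0.2  1.6] w -0.0002 j [-0.14  0.32 -0.7   1.73  0.2   1.18 -0.8 ] n 4
[-3.0, 1.0, 29.0] [-0.003, -0.002, 0.002]
[-3.0, 1.0, 29.0] [-0.003, -0.002, 0.002]
[-3.0, 1.0, 29.0] [-0.003, -0.002, 0.002]
[-3.0, 1.0, 29.0] [-0.003, -0.002, 0.002]
```

View pics/side1.png

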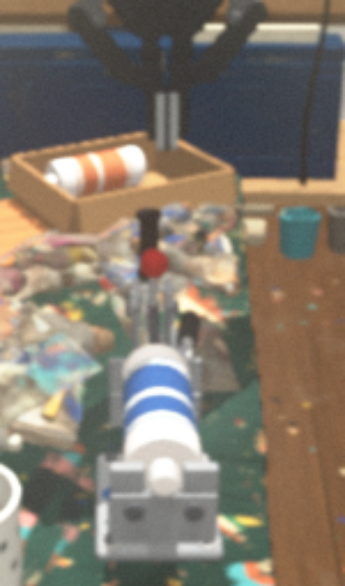

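The closed fingers (crop ~(167,120)) stand above and nearly in line with the press and the red knob (153,264). I lower them behind the knob.

>>> play_rows:
  increments:
    - [-3,4,29,-0.003,0,0.002,255]
    - [-3,1,29,-0.003,0,0.002,255]
    - [-3,1,29,-0.003,0,0.002,255]
    - [-3,1,29,-0.003,0,0.002,255]
    - [0,0,0,0,0,0,255]

```text
clock: 3.1
tcp_pos: [0.475, 0.2878, 0.1686]
orientation: [2.151, 2.285, 0.001]
contact_force: [-0.7, -0.7, -1.1]
grip_width: 0.0
```

```bash
python3 plan.py .473 .222 .172 4.4 12
```

```text
t 3.1 pos [0.475  0.2878 0.1686] rel [ 0.003  0.002 -0.016] F [-0.7 -0.7 -1.1] w 0.0 j [-0.15  0.42 -0.64  1.87  0.31  0.94 -0.87] n 6
[-11.0, -1.0, -1.0] [0.0, 0.0, -0.003]
[-11.0, -1.0, -1.0] [0.0, 0.0, -0.003]
[-11.0, -1.0, -1.0] [0.0, 0.0, -0.003]
[-11.0, -1.0, -1.0] [0.0, 0.0, -0.003]
[-11.0, -1.0, -1.0] [0.0, 0.0, -0.003]
```

>>> play_rows:
  increments:
    - [-6,-4,-1,0,0,-0.006,255]
    - [-11,-1,-1,0,0,-0.006,255]
    - [-11,-1,-1,0,0,-0.003,255]
    - [-11,0,-1,0,0,0,255]
    - [-11,0,0,0,0,0,255]

```text
clock: 3.6
tcp_pos: [0.475, 0.2338, 0.1784]
orientation: [2.132, 2.298, 0.011]
contact_force: [0.5, -0.3, 0.2]
grip_width: -0.0001
```

```bash
python3 plan.py .473 .214 .174 4.4 12;  python3 - <<'E'
from bench import grab_frame
import cv2,numpy as np
for n in("side",):
    f=grab_frame(n)
    c=f["color"][150:405,280:430]
    cv2.imwrite(f"pics/{n}2.png",cv2.resize(c,None,fx=2.3,fy=2.3))
E
```

```text
t 3.6 pos [0.475  0.2338 0.1784] rel [ 0.009  0.    -0.002] F [ 0.5 -0.3  0.2] w -0.0001 j [-0.05  0.37 -0.65  1.93  0.28  0.93 -0.76] n 2
[-10.0, -2.0, 2.0] [0.005, 0.0, -0.001]
[-10.0, -2.0, 2.0] [0.005, 0.0, -0.001]
```

View pics/side2.png

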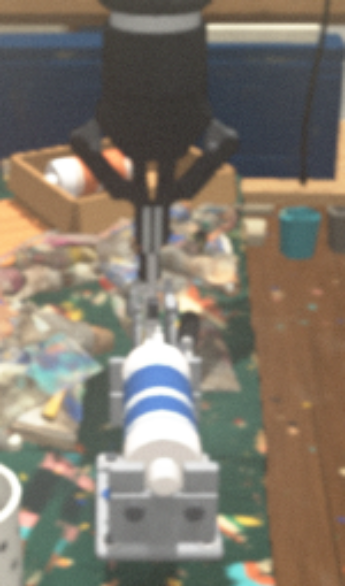

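The fingers stand at crop (150,240) and hide the knob, which is being pushed. I go on with the push.

>>> play_rows:
  increments:
    - [-10,-1,4,0.005,0,0,255]
    - [-10,0,3,0,0,0,255]
    - [-8,0,2,0,0,0,255]
    - [0,0,0,0,0,0,255]

```text
clock: 4.05
tcp_pos: [0.4765, 0.2134, 0.1724]
orientation: [-2.129, -2.302, -0.031]
contact_force: [0.5, -1.0, 0.1]
grip_width: 0.0002
```

```bash
python3 plan.py .47 .24 .28 4.4 30;  python3 - <<'E'
from bench import grab_frame
import cv2,numpy as np
for n in("side","top"):
    f=grab_frame(n)
    c=f["color"][245:315,170:320] if n=="top" else f["color"][150:405,280:430]
    cv2.imwrite(f"pics/{n}3.png",cv2.resize(c,None,fx=5 if n=="top" else 2.3,fy=5 if n=="top" else 2.3))
E
```

```text
t 4.05 pos [0.4765 0.2134 0.1724] rel [ 0.011 -0.018  0.001] F [ 0.5 -1.   0.1] w 0.0002 j [ 0.    0.36 -0.65  1.96  0.26  0.89 -0.7 ] n 4
[7.0, -1.0, -27.0] [0.003, -0.004, 0.0]
[7.0, -1.0, -27.0] [0.003, -0.004, 0.0]
[7.0, -1.0, -27.0] [0.003, -0.004, 0.0]
[7.0, -1.0, -27.0] [0.003, -0.004, 0.0]
```

View pics/top3.png

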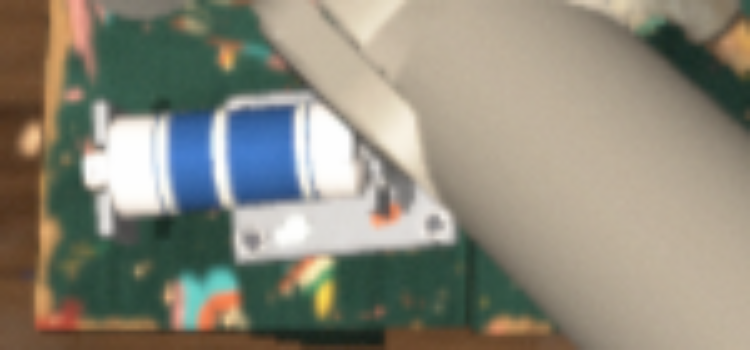

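View pics/side3.png

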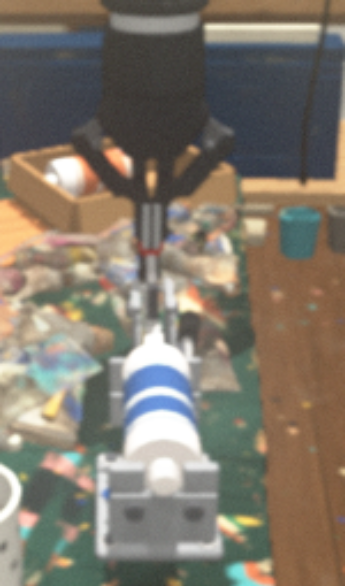

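The knob (red at crop (150,252)) is right behind the fingers, near its thrown position. I back off to check it.

>>> play_rows:
  increments:
    - [15,0,0,0,0,0,255]
    - [15,0,-20,0.003,-0.01,0,255]
    - [30,0,-30,0,0,0,255]
    - [30,0,-30,0,0,0,255]
    - [0,0,-30,0,0,0,200]

```text
clock: 4.65
tcp_pos: [0.4668, 0.2995, 0.2783]
orientation: [2.139, 2.3, -0.013]
contact_force: [-0.2, -0.9, 0.2]
grip_width: 0.0133
```

```bash
cat > look.py <<'E'
import sys
from bench import grab_frame
from h import *
k=sys.argv[1]; ce=[]
for n,roi in(("top",(240,315,170,350)),("side",(150,405,280,430))):
    f=grab_frame(n); a,b,p,q=roi; c=f["color"][a:b,p:q]; s=4 if n=="top" else 2.3
    cv2.imwrite(f"pics/{n}{k}.png",cv2.resize(c,None,fx=s,fy=s)); np.savez(f"{n}{k}.npz",**f)
    i=c.astype(int); m=(i[...,2]>120)&(i[...,1]<80)&(i[...,0]<80)
    N,l,st,cc=cv2.connectedComponentsWithStats(m.astype(np.uint8))
    if N>1: j=1+st[1:,4].argmax(); ce.append((f,cc[j]+[p,a])); print(n,st[j],cc[j]+[p,a])
if len(ce)==2: print(two(*ce[0],*ce[1]))
E
python3 look.py 4; python3 plan.py .4785 .151 .25 4.4 40
```

```text
top [103  24   9   8  57] [277.01754386 267.35087719]
side [ 60 100  10  11  82] [344.86585366 254.97560976]
(array([0.4777146 , 0.19409145, 0.16673716]), np.float64(0.002887172177589084))
t 4.75 pos [0.4696 0.2982 0.2812] rel [ 0.001  0.004 -0.008] F [ 0.5 -0.3 -0.3] w 0.0183 j [-0.12  0.31 -0.69  1.75  0.22  1.16 -0.8 ] n 4
[-37.0, -0.0, 8.0] [0.0, 0.001, -0.002]
[-37.0, -0.0, 8.0] [0.0, 0.001, -0.002]
[-37.0, -0.0, 8.0] [0.0, 0.001, -0.002]
[-37.0, -1.0, 8.0] [0.0, 0.001, -0.002]
```

View pics/side4.png

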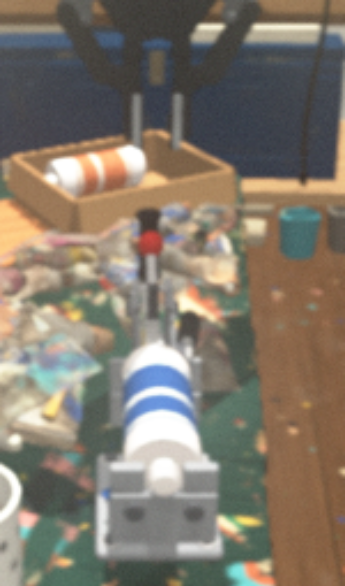

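View pics/top4.png

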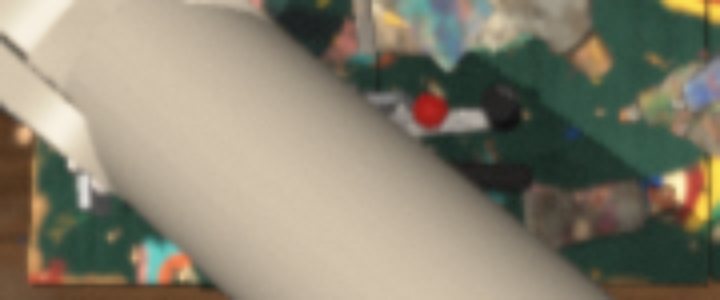

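Knob is at (0.478, 0.194, 0.167), matching the thrown position. Next, the rod grip (top view crop (503,105)).

>>> play_rows:
  increments:
    - [-37,0,7,0,0,0,0]
    - [-37,0,7,0,0,0,0]
    - [-37,0,7,0,0,0,0]
    - [-36,0,7,0,0,0,0]
    - [0,0,0,0,0,0,0]

```text
clock: 5.25
tcp_pos: [0.4789, 0.1449, 0.2489]
orientation: [2.14, 2.294, -0.014]
contact_force: [1.2, 0.4, -0.0]
grip_width: 0.0854
```

```bash
python3 plan.py .479 .148 .138 4.4 30
```

```text
t 5.25 pos [0.4789 0.1449 0.2489] rel [-0.004  0.009 -0.007] F [ 1.2  0.4 -0. ] w 0.0854 j [ 0.13  0.23 -0.63  1.91  0.16  1.06 -0.5 ] n 4
[1.0, 0.0, 28.0] [-0.001, 0.002, -0.002]
[1.0, 0.0, 28.0] [-0.001, 0.002, -0.002]
[1.0, 0.0, 28.0] [-0.001, 0.002, -0.002]
[1.0, 0.0, 28.0] [-0.001, 0.002, -0.002]
```

>>> play_rows:
  increments:
    - [1,0,28,0,0.002,0,0]
    - [1,0,28,0,0.002,0,0]
    - [1,0,27,0,0.002,0,0]
    - [1,0,26,0,0.002,0,0]
    - [0,0,0,0,0,0,0]

```text
clock: 5.75
tcp_pos: [0.4776, 0.1443, 0.1334]
orientation: [-2.15, -2.289, 0.014]
contact_force: [-0.2, 0.1, 0.6]
grip_width: 0.0852
```

```bash
python3 plan.py .479 .149 .138 4.4 30; python3 look.py 5
```

```text
t 5.75 pos [0.4776 0.1443 0.1334] rel [-0.007  0.006 -0.014] F [-0.2  0.1  0.6] w 0.0852 j [ 0.07  0.38 -0.59  2.02  0.29  0.83 -0.62] n 1
[5.0, 2.0, -5.0] [-0.007, 0.006, -0.014]
top [11 66  5  5 13] [183.38461538 308.        ]
side [ 60 104  10   7  40] [344.4   257.075]
(array([0.42339656, 0.39640626, 0.24984758]), np.float64(0.09368113722350964))
```

View pics/side5.png

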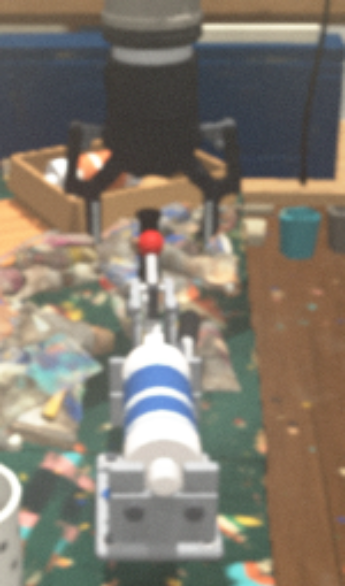

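The open fingers (crop x 95 and 210) straddle the black grip at (148,220), and the knob at (150,241) is still thrown.

>>> play_rows:
  increments:
    - [4,1,-3,0,0,-0.012,0]
    - [0,0,0,0,0,0,255]
    - [0,0,0,0,0,0,255]
    - [0,0,0,0,0,0,255]
    - [0,0,0,0,0,0,255]
  force: 40

```text
clock: 6.35
tcp_pos: [0.4837, 0.1515, 0.1448]
orientation: [2.131, 2.299, 0.004]
contact_force: [0.2, -0.6, -0.4]
grip_width: 0.0281
```

>>> play_rows:
  increments:
    - [0,0,0,0,0,0,255]
    - [0,0,0,0,0,0,255]

```text
clock: 6.55
tcp_pos: [0.481, 0.1513, 0.145]
orientation: [2.132, 2.301, -0.003]
contact_force: [4.9, 1.6, -5.2]
grip_width: 0.0181
```

```bash
python3 plan.py .4873 .038 .138 4.4 20
```

```text
t 6.55 pos [0.481  0.1513 0.145 ] rel [ 0.002  0.005 -0.001] F [ 4.9  1.6 -5.2] w 0.0181 j [ 0.07  0.37 -0.6   2.01  0.28  0.84 -0.61] n 6
[-19.0, -0.0, 1.0] [0.0, 0.001, -0.0]
[-19.0, -0.0, 1.0] [0.0, 0.001, -0.0]
[-19.0, -0.0, 1.0] [0.0, 0.001, -0.0]
[-19.0, -0.0, 1.0] [0.0, 0.001, -0.0]
[-19.0, -0.0, 1.0] [0.0, 0.001, -0.0]
```

>>> play_rows:
  increments:
    - [-10,0,0,0,0,0,255]
    - [-16,0,0,0,0,0,255]
    - [-18,0,0,0,0,0,255]
    - [-18,0,0,0,0,0,255]
    - [-18,0,0,0,0,0,255]

```text
clock: 7.05
tcp_pos: [0.4874, 0.078, 0.1449]
orientation: [-2.125, -2.312, -0.013]
contact_force: [0.5, 4.6, 0.0]
grip_width: 0.0179
```

```bash
python3 plan.py .4895 .040 .145 4.4 20
```

```text
t 7.05 pos [0.4874 0.078  0.1449] rel [ 0.005 -0.007  0.007] F [0.5 4.6 0. ] w 0.0179 j [ 0.21  0.35 -0.59  2.04  0.25  0.82 -0.43] n 2
[-19.0, -1.0, -0.0] [0.002, -0.003, 0.004]
[-19.0, -1.0, -0.0] [0.002, -0.003, 0.004]
```

>>> play_rows:
  increments:
    - [-17,0,0,0,0,0,255]
    - [-14,0,0,0,0,0,255]
    - [-7,0,0,0,0,0,255]
    - [-4,0,0,0,0,0,255]

```text
clock: 7.45
tcp_pos: [0.4889, 0.0643, 0.1453]
orientation: [-2.085, -2.315, -0.059]
contact_force: [0.7, 7.5, -2.2]
grip_width: 0.0178
```

```bash
python3 plan.py .4895 .040 .145 4.4 20
```

```text
t 7.45 pos [0.4889 0.0643 0.1453] rel [ 0.011 -0.045  0.028] F [ 0.7  7.5 -2.2] w 0.0178 j [ 0.28  0.35 -0.6   2.04  0.21  0.8  -0.33] n 2
[-12.0, -1.0, -0.0] [0.005, -0.022, 0.014]
[-12.0, -1.0, -0.0] [0.005, -0.022, 0.014]
```

```bash
python3 look.py 6; python3 -c "
from bench import r;o=r.get_obs();print(o['contact_force'],o['moment'],o['tau'],o['tcp_pos'])"
```

```text
top [103  23   9   9  57] [276.92982456 266.92982456]
side [ 60 100  10  10  56] [343.80357143 255.25      ]
(array([0.47923422, 0.19436248, 0.166197  ]), np.float64(0.0037453266606001815))
[-1.61616732 11.8328681  -2.42643445] [1.97284164 0.35322448 0.12724263] [  6.1395894  -43.29862475   1.19002204 -22.66183019   2.10633829
   0.86890697   0.05593329] [0.48890122 0.0642307  0.14524288]
```

View pics/top6.png

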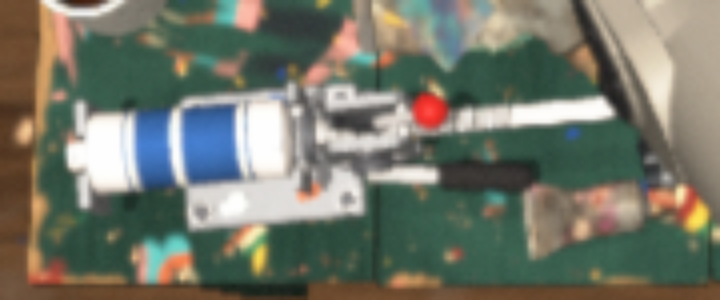

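View pics/side6.png

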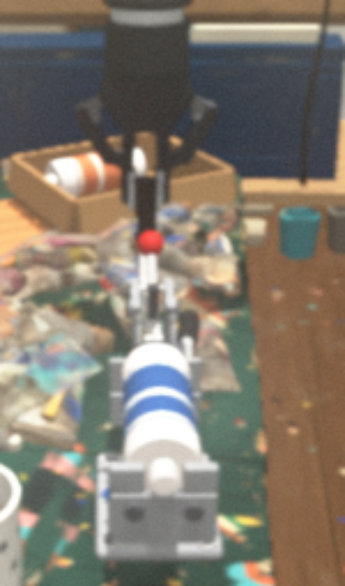

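The rod came out 87 mm and force is rising; the pawl is still thrown (top (430,110)). I pull slightly harder to confirm that it's the stop.

>>> play_rows:
  increments:
    - [-8,0,0,0,-0.03,0.015,255]
    - [-12,0,0,0,-0.02,0.01,255]
    - [-12,0,0,0,0,0,255]

```text
clock: 7.85
tcp_pos: [0.4893, 0.061, 0.1455]
orientation: [-2.101, -2.322, -0.047]
contact_force: [-1.3, 17.6, -2.5]
grip_width: 0.0171
```

```bash
python3 plan.py .4895 .040 .145 4.4 20;python3 -c "
from bench import r;o=r.get_obs();print(o['contact_force'],o['moment'])"
```

```text
t 7.85 pos [0.4893 0.061  0.1455] rel [ 0.015 -0.028  0.023] F [-1.3 17.6 -2.5] w 0.0171 j [ 0.27  0.34 -0.6   2.04  0.23  0.8  -0.36] n 2
[-10.0, -1.0, -0.0] [0.008, -0.014, 0.012]
[-10.0, -1.0, 0.0] [0.008, -0.014, 0.012]
[-1.31046201 17.57482198 -2.45595229] [3.28900424 0.58349777 0.14348052]
```

>>> play_rows:
  increments:
    - [0,0,0,0,0,0,0]
    - [0,0,0,0,0,0,0]
    - [0,0,0,0,0,0,0]
    - [0,0,-25,0,0,0,0]
    - [0,0,-35,0,0,0,0]

```text
clock: 8.35
tcp_pos: [0.4856, 0.0578, 0.2027]
orientation: [-2.096, -2.318, -0.036]
contact_force: [1.1, 0.4, 0.7]
grip_width: 0.0852
```

>>> play_rows:
  increments:
    - [0,0,-35,0,0,0,0]
    - [40,0,-20,0,0,0,0]
    - [45,0,0,0,0,0,0]
    - [45,0,0,0,0,0,0]
    - [45,0,0,0,0,0,0]

```text
clock: 8.85
tcp_pos: [0.4759, 0.2218, 0.2696]
orientation: [-2.137, -2.298, -0.042]
contact_force: [0.7, 0.1, -0.1]
grip_width: 0.0854
```

```bash
python3 look.py 7; python3 plan.py .463 .346 .2 4.4 40
```

```text
top [ 8 66  8  5 18] [182.61111111 308.33333333]
side [ 60 100  10  10  77] [344.51948052 255.09090909]
(array([0.42285922, 0.39725576, 0.25319025]), np.float64(0.09436849003708203))
t 8.95 pos [0.4739 0.2278 0.27  ] rel [ 0.017 -0.025  0.007] F [0.  0.9 0.2] w 0.0855 j [ 0.06  0.26 -0.72  1.84  0.18  1.08 -0.64] n 4
[29.0, -1.0, 18.0] [0.004, -0.006, 0.002]
[29.0, -1.0, 18.0] [0.004, -0.006, 0.002]
[29.0, -1.0, 18.0] [0.004, -0.006, 0.002]
[30.0, -0.0, 18.0] [0.004, -0.006, 0.002]
```

View pics/top7.png

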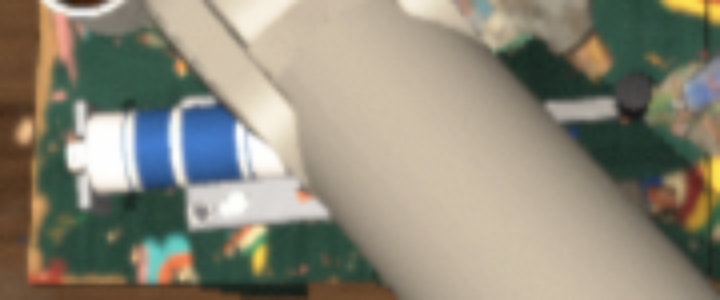

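View pics/side7.png

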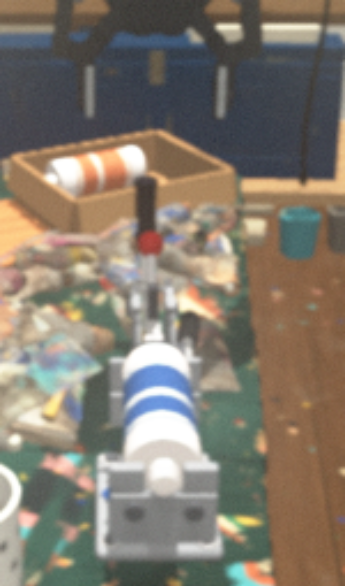

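```bash
python3 - <<'E'
from h import *
t=load("top7");a=load("top4");b=load("top0")
for n,f,(u0,u1) in(("0",b,(285,305)),("4",a,(285,305)),("7",t,(318,340))):
    P=cloud(f);w=[(u,v) for v in range(252,278) for u in range(u0,u1) if .168<P[v,u,2]<.186 and f["color"][v,u].max()<90]
    print(n,len(w),np.mean(w,0) if w else 0,plane(f,*np.mean(w,0),.177))
print(plane(t,328.25,263.75,.177)-plane(b,295.6,265.8,.177))
E
```

```text
0 60 [294.4        265.53333333] [0.47912869 0.1517142  0.177     ]
4 66 [294.09090909 265.84848485] [0.47837553 0.15245078 0.177     ]
7 68 [327.85294118 262.77941176] [0.48527605 0.07172914 0.177     ]
[ 0.00446394 -0.07804397  0.        ]
```

The grip moved only about 80 mm while the fingers moved 90 mm, so they slipped against what is probably the stop. I'll confirm by pushing the grip outward with closed fingers in front of it.

```bash
python3 plan.py .480 .120 .24 4.4 36
```

```text
t 8.95 pos [0.4739 0.2278 0.27  ] rel [ 0.017 -0.025  0.007] F [0.  0.9 0.2] w 0.0855 j [ 0.06  0.26 -0.72  1.84  0.18  1.08 -0.64] n 4
[-27.0, -1.0, 7.0] [0.004, -0.006, 0.002]
[-27.0, -1.0, 7.0] [0.004, -0.006, 0.002]
[-27.0, -1.0, 7.0] [0.004, -0.006, 0.002]
[-27.0, -1.0, 7.0] [0.004, -0.006, 0.002]
```

>>> play_rows:
  increments:
    - [-27,0,7,0.004,-0.006,0,255]
    - [-27,0,7,0.004,-0.006,0,255]
    - [-27,0,7,0.004,-0.006,0,255]
    - [-27,0,7,0.004,-0.006,0,255]
    - [0,0,0,0,0,0,255]

```text
clock: 9.45
tcp_pos: [0.4846, 0.114, 0.2393]
orientation: [2.125, 2.31, -0.002]
contact_force: [-0.0, 0.4, -0.1]
grip_width: 0.0123
```

```bash
python3 plan.py .480 .125 .13 4.4 25
```

```text
t 9.45 pos [0.4846 0.114  0.2393] rel [0.001 0.003 0.006] F [-0.   0.4 -0.1] w 0.0123 j [ 0.22  0.24 -0.66  1.93  0.17  1.03 -0.44] n 5
[2.0, -1.0, 22.0] [0.0, 0.001, 0.001]
[2.0, -1.0, 22.0] [0.0, 0.001, 0.001]
[2.0, -1.0, 22.0] [0.0, 0.001, 0.001]
[2.0, -1.0, 22.0] [0.0, 0.001, 0.001]
[2.0, -1.0, 22.0] [0.0, 0.001, 0.001]
```

>>> play_rows:
  increments:
    - [2,0,22,0,0,0,255]
    - [2,0,22,0,0,0,255]
    - [2,0,22,0,0,0,255]
    - [2,0,22,0,0,0,255]
    - [1,0,18,0,0,0,255]

```text
clock: 9.95
tcp_pos: [0.4886, 0.1181, 0.1333]
orientation: [2.133, 2.293, 0.006]
contact_force: [-0.1, 0.9, 1.3]
grip_width: 0.0003
```

```bash
python3 plan.py .4843 .090 .13 4.4 9
```

```text
t 9.95 pos [0.4886 0.1181 0.1333] rel [ 0.01   0.005 -0.004] F [-0.1  0.9  1.3] w 0.0003 j [ 0.15  0.38 -0.62  2.03  0.31  0.81 -0.58] n 4
[-7.0, -2.0, 1.0] [0.002, 0.001, -0.001]
[-7.0, -2.0, 1.0] [0.002, 0.001, -0.001]
[-7.0, -2.0, 1.0] [0.002, 0.001, -0.001]
[-7.0, -2.0, 1.0] [0.002, 0.001, -0.001]
```

>>> play_rows:
  increments:
    - [-6,-4,0,0,0,0,255]
    - [-7,-1,0,0,0,0,255]
    - [-7,0,0,0,0,0,255]
    - [-7,0,0,0,0,0,255]

```text
clock: 10.35
tcp_pos: [0.4858, 0.093, 0.1341]
orientation: [2.133, 2.297, 0.015]
contact_force: [-2.5, 28.3, -5.7]
grip_width: 0.0001
```

>>> play_rows:
  increments:
    - [-7,0,0,0,0,0,255]
    - [-7,0,0,0,0,0,255]

```text
clock: 10.55
tcp_pos: [0.4862, 0.0936, 0.1365]
orientation: [-2.123, -2.31, -0.044]
contact_force: [-1.8, 22.4, -11.7]
grip_width: -0.0003
```

```bash
python3 plan.py .4853 .08 .13 4.4 9
```

```text
t 10.55 pos [0.4862 0.0936 0.1365] rel [ 0.018 -0.022  0.007] F [ -1.8  22.4 -11.7] w -0.0003 j [ 0.22  0.36 -0.63  2.05  0.28  0.79 -0.48] n 2
[-7.0, -1.0, 3.0] [0.009, -0.011, 0.004]
[-7.0, -1.0, 3.0] [0.009, -0.011, 0.004]
```

The push met a firm stop (28 N, no travel), so the rod is fully out. Next, the cartridge.

>>> play_rows:
  increments:
    - [12,0,0,0,0,0,255]
    - [8,0,-10,0,-0.02,0,255]
    - [0,0,-40,0,0,0,200]
    - [0,0,-40,0,0,0,100]
    - [20,0,-30,0,0,0,0]

```text
clock: 11.05
tcp_pos: [0.4796, 0.1304, 0.261]
orientation: [2.124, 2.301, 0.018]
contact_force: [0.7, 0.0, -0.2]
grip_width: 0.0429
```

```bash
python3 plan.py .463 .347 .26 4.4 45
```

```text
t 11.05 pos [0.4796 0.1304 0.261 ] rel [ 0.015 -0.     0.003] F [ 0.7  0.  -0.2] w 0.0429 j [ 0.22  0.21 -0.69  1.91  0.16  1.06 -0.46] n 5
[43.0, 0.0, 0.0] [0.003, -0.0, 0.001]
[43.0, 0.0, 0.0] [0.003, -0.0, 0.001]
[43.0, 0.0, 0.0] [0.003, -0.0, 0.001]
[43.0, 0.0, 0.0] [0.003, -0.0, 0.001]
[43.0, 0.0, 0.0] [0.003, -0.0, 0.001]
```

>>> play_rows:
  increments:
    - [43,0,0,0.003,0,0,0]
    - [43,0,0,0.003,0,0,0]
    - [43,0,0,0.003,0,0,0]
    - [43,0,0,0.003,0,0,0]
    - [41,0,0,0.003,0,0,0]

```text
clock: 11.55
tcp_pos: [0.4713, 0.3434, 0.2733]
orientation: [2.141, 2.277, 0.023]
contact_force: [0.7, 0.1, 0.4]
grip_width: 0.0854
```

```bash
python3 look.py 8; python3 plan.py .463 .347 .17 4.4 30
```

```text
top [103  24   9   8  57] [276.96491228 267.49122807]
side [ 60 100  10  10  82] [344.6097561  254.85365854]
(array([0.47776835, 0.19419938, 0.16696669]), np.float64(0.003722567492794247))
t 11.65 pos [0.4689 0.3485 0.2736] rel [ 0.021 -0.003 -0.006] F [-0.6  0.  -0.8] w 0.085 j [-0.17  0.37 -0.75  1.71  0.29  1.16 -0.92] n 4
[-0.0, -2.0, 26.0] [0.005, -0.001, -0.002]
[-0.0, -2.0, 26.0] [0.005, -0.001, -0.002]
[-0.0, -2.0, 26.0] [0.005, -0.001, -0.002]
[-0.0, -2.0, 26.0] [0.005, -0.001, -0.002]
```

View pics/side8.png

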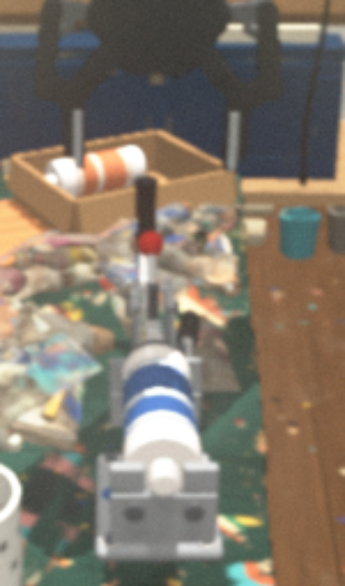

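View pics/top8.png

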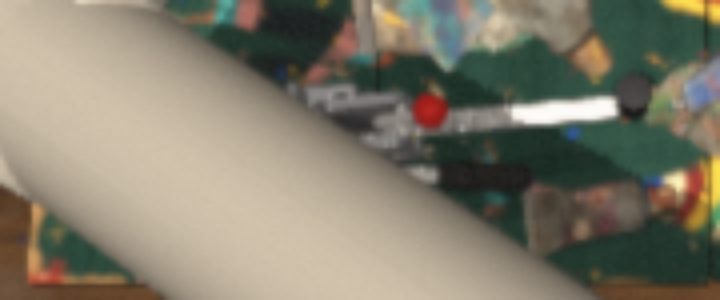

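```bash
python3 - <<'E'
from h import *
t=load("top0");P=cloud(t)
m=np.zeros((480,640),bool);m[205:250,170:222]=1
X=P[m&(P[...,2]>.075)&(P[...,2]<.11)];print(len(X),np.percentile(X,[2,50,98],axis=0).round(3))
E
python3 plan.py .463 .347 .17 4.4 30
```

```text
288 [[0.549 0.364 0.075]
 [0.601 0.41  0.086]
 [0.627 0.463 0.094]]
t 11.65 pos [0.4689 0.3485 0.2736] rel [ 0.021 -0.003 -0.006] F [-0.6  0.  -0.8] w 0.085 j [-0.17  0.37 -0.75  1.71  0.29  1.16 -0.92] n 4
[-0.0, -2.0, 26.0] [0.005, -0.001, -0.002]
[-0.0, -2.0, 26.0] [0.005, -0.001, -0.002]
[-0.0, -2.0, 26.0] [0.005, -0.001, -0.002]
[-0.0, -2.0, 26.0] [0.005, -0.001, -0.002]
```

>>> play_rows:
  increments:
    - [0,-3,26,0.005,0,0,45]
    - [0,-2,26,0.005,0,0,45]
    - [0,-2,26,0.005,0,0,45]
    - [0,-1,26,0.005,0,0,45]

```text
clock: 12.05
tcp_pos: [0.467, 0.3496, 0.1741]
orientation: [2.141, 2.295, 0.024]
contact_force: [-0.0, 0.3, -0.8]
grip_width: 0.0703
```

```bash
python3 plan.py .463 .347 .092 4.4 25;python3 look.py 9
```

```text
t 12.05 pos [0.467  0.3496 0.1741] rel [ 0.013 -0.008 -0.008] F [-0.   0.3 -0.8] w 0.0703 j [-0.21  0.47 -0.71  1.81  0.37  0.98 -1.  ] n 4
[-1.0, -1.0, 20.0] [0.003, -0.002, -0.002]
[-1.0, -1.0, 21.0] [0.003, -0.002, -0.002]
[-1.0, -1.0, 21.0] [0.003, -0.002, -0.002]
[-1.0, -1.0, 21.0] [0.003, -0.002, -0.002]
top [103  24   9   8  59] [276.94915254 267.40677966]
side [ 60 102  10   8  73] [344.71232877 255.54794521]
(array([0.47784672, 0.19434459, 0.16567023]), np.float64(0.003158105343331434))
```

View pics/side9.png

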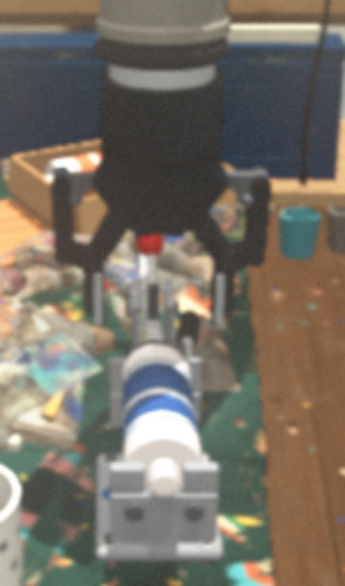

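The fingers (crop x 97 and 220, middle 158) are centred on the cartridge (159,395). I lower and grip it.

>>> play_rows:
  increments:
    - [-1,-3,21,0.004,-0.002,-0.004,45]
    - [-1,-1,21,0.003,-0.002,-0.002,45]
    - [-1,0,21,0.003,-0.002,0,45]
    - [-1,0,18,0.003,0,0,45]
    - [0,0,0,0,0,0,45]

```text
clock: 12.65
tcp_pos: [0.4687, 0.3427, 0.0963]
orientation: [2.141, 2.295, 0.008]
contact_force: [-0.3, 0.6, -0.2]
grip_width: 0.0703
```

```bash
python3 plan.py .463 .347 .091 4.4 25;python3 look.py 10
```

```text
t 12.65 pos [0.4687 0.3427 0.0963] rel [ 0.005 -0.001 -0.007] F [-0.3  0.6 -0.2] w 0.0703 j [-0.24  0.57 -0.65  1.87  0.46  0.85 -1.06] n 1
[5.0, -5.0, 5.0] [0.005, -0.001, -0.007]
top [105  24   7   5  22] [277.90909091 265.54545455]
```

View pics/side10.png

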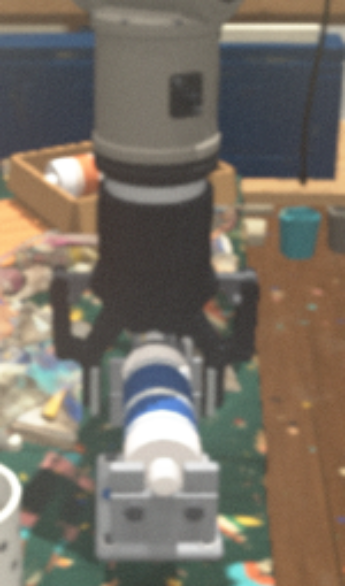

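>>> play_rows:
  increments:
    - [3,-5,4,0.004,0,-0.007,45]
    - [0,0,0,0,0,0,255]
    - [0,0,0,0,0,0,255]
    - [0,0,0,0,0,0,255]
    - [0,0,0,0,0,0,255]
  force: 30

```text
clock: 13.25
tcp_pos: [0.4644, 0.3489, 0.0982]
orientation: [2.131, 2.306, 0.015]
contact_force: [0.5, 0.1, -0.8]
grip_width: 0.0496
```

```bash
python3 plan.py .463 .347 .26 4.4 25
```

```text
t 13.25 pos [0.4644 0.3489 0.0982] rel [ 0.008 -0.006  0.002] F [ 0.5  0.1 -0.8] w 0.0496 j [-0.25  0.57 -0.66  1.87  0.46  0.85 -1.06] n 7
[-0.0, -0.0, -23.0] [0.001, -0.001, 0.0]
[-0.0, -0.0, -23.0] [0.001, -0.001, 0.0]
[-0.0, -0.0, -23.0] [0.001, -0.001, 0.0]
[-0.0, -0.0, -23.0] [0.001, -0.001, 0.0]
[-0.0, -0.0, -23.0] [0.001, -0.001, 0.0]
```

>>> play_rows:
  increments:
    - [0,0,0,0,0,0,45]
    - [0,0,0,0,0,0,45]
    - [-1,0,9,0,0,0,45]
    - [0,0,2,0,0,0,45]
    - [0,0,0,0,0,0,255]

```text
clock: 13.75
tcp_pos: [0.4653, 0.3481, 0.0864]
orientation: [2.132, 2.306, 0.017]
contact_force: [0.4, -0.4, 1.2]
grip_width: 0.0575
```

>>> play_rows:
  increments:
    - [0,0,0,0,0,0,255]
    - [0,0,0,0,0,0,255]
    - [0,0,0,0,0,0,255]
    - [0,0,0,0,0,0,255]

```text
clock: 14.15
tcp_pos: [0.4644, 0.3479, 0.0866]
orientation: [2.131, 2.306, 0.014]
contact_force: [-0.9, 0.0, 0.9]
grip_width: 0.0498
```

```bash
python3 plan.py .463 .347 .26 4.4 25
```

```text
t 14.15 pos [0.4644 0.3479 0.0866] rel [ 0.008 -0.005  0.002] F [-0.9  0.   0.9] w 0.0498 j [-0.26  0.58 -0.65  1.88  0.47  0.83 -1.07] n 7
[0.0, -0.0, -25.0] [0.001, -0.001, 0.0]
[-0.0, -0.0, -25.0] [0.001, -0.001, 0.0]
[-0.0, -0.0, -25.0] [0.001, -0.001, 0.0]
[-0.0, -0.0, -25.0] [0.001, -0.001, 0.0]
[-0.0, -0.0, -25.0] [0.001, -0.001, 0.0]
```

Good grip on the axis. Lift straight up.

>>> play_rows:
  increments:
    - [0,0,-15,0,0,0,255]
    - [0,0,-20,0,0,0,255]
    - [0,0,-22,0,0,0,255]
    - [0,0,-25,0,0,0,255]
    - [0,0,-25,0,0,0,255]

```text
clock: 14.65
tcp_pos: [0.4617, 0.3457, 0.1966]
orientation: [-2.131, -2.308, -0.003]
contact_force: [0.3, 0.7, -0.0]
grip_width: 0.0496
```

```bash
python3 plan.py .463 .347 .28 4.4 25; python3 look.py 11
```

```text
t 14.65 pos [0.4617 0.3457 0.1966] rel [ 0.001 -0.002  0.003] F [ 0.3  0.7 -0. ] w 0.0496 j [-0.19  0.45 -0.73  1.79  0.34  1.03 -0.97] n 4
[0.0, 0.0, -21.0] [0.0, -0.001, 0.001]
[0.0, 0.0, -21.0] [0.0, -0.001, 0.001]
[0.0, 0.0, -21.0] [0.0, -0.001, 0.001]
[0.0, 0.0, -21.0] [0.0, -0.001, 0.001]
top [103  24   9   8  58] [277.         267.55172414]
```

View pics/side11.png

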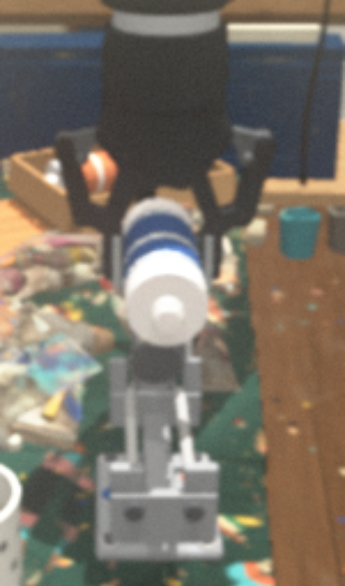

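The cartridge hangs level in the fingers. Before placing I measure the gripper's outline against the carton rim.

```bash
python3 - <<'E'
from h import *
from scipy.spatial.transform import Rotation as Ro
from bench import r
o=r.get_obs();R=Ro.from_rotvec(o["orientation"]).as_matrix()
s=load("side11");P=cloud(s).reshape(-1,3)
Q=(P-o["tcp_pos"])@R*1000   # tool coords
Q=Q[(abs(Q[:,0])<75)&(abs(Q[:,1])<110)&(Q[:,2]>-130)&(Q[:,2]<40)]
for h in range(-110,20,6):
    k=Q[(Q[:,2]>=h)&(Q[:,2]<h+6)]
    if len(k): print("above tcp",-h-3,"y",np.percentile(k[:,1],[1,99]).round(),"x",np.percentile(k[:,0],[1,99]).round(),len(k))
E
```

```text
above tcp 107 y [-64.  67.] x [-9. 21.] 481
above tcp 101 y [-64.  68.] x [ 4. 22.] 365
above tcp 95 y [-63.  66.] x [ 4. 22.] 316
above tcp 89 y [-62.  65.] x [ 4. 20.] 255
above tcp 83 y [-61.  63.] x [-7. 20.] 242
above tcp 77 y [-59.  62.] x [-12.  19.] 248
above tcp 71 y [-58.  61.] x [-11.  19.] 172
above tcp 65 y [-56.  60.] x [-9. 17.] 143
above tcp 59 y [-55.  58.] x [-10.  15.] 236
above tcp 53 y [-53.  57.] x [ 6. 15.] 164
above tcp 47 y [-43.  46.] x [-53.  64.] 187
above tcp 41 y [-34.  37.] x [-52.  66.] 741
above tcp 35 y [-36.  38.] x [-49.  66.] 390
above tcp 29 y [-35.  38.] x [-49.  74.] 312
above tcp 23 y [-35.  40.] x [-41.  75.] 214
above tcp 17 y [-36.  40.] x [ 3. 67.] 159
above tcp 11 y [-34.  38.] x [ 7. 66.] 114
above tcp 5 y [-29.  31.] x [10. 67.] 89
above tcp -1 y [-14.  16.] x [63. 66.] 75
above tcp -7 y [-6.  6.] x [63. 64.] 4
```

>>> play_rows:
  increments:
    - [0,0,-21,0,0,0,255]
    - [0,0,-21,0,0,0,255]
    - [0,0,-21,0,0,0,255]
    - [-10,0,-21,0,0,0,255]
    - [-25,2,0,0,0,0,255]

```text
clock: 15.25
tcp_pos: [0.4648, 0.3145, 0.2872]
orientation: [-2.122, -2.314, -0.014]
contact_force: [0.6, 0.4, -0.3]
grip_width: 0.0494
```

```bash
python3 plan.py .51 .05 .28 -25 35
```

```text
t 15.25 pos [0.4648 0.3145 0.2872] rel [ 0.003 -0.009  0.523] F [ 0.6  0.4 -0.3] w 0.0494 j [-0.09  0.33 -0.77  1.73  0.24  1.17 -0.83] n 8
[-33.0, 3.0, 1.0] [0.0, -0.001, 0.065]
[-33.0, 5.0, 1.0] [0.0, -0.001, 0.065]
[-33.0, 7.0, 1.0] [0.0, -0.001, 0.065]
[-32.0, 9.0, 1.0] [0.0, -0.001, 0.065]
[-32.0, 11.0, 1.0] [0.0, -0.001, 0.065]
```

>>> play_rows:
  increments:
    - [-33,3,0,0,0,0.065,255]
    - [-33,5,0,0,0,0.065,255]
    - [-33,7,0,0,0,0.065,255]
    - [-32,9,0,0,0,0.065,255]
    - [-32,11,0,0,0,0.065,255]

```text
clock: 15.75
tcp_pos: [0.4906, 0.1458, 0.2866]
orientation: [-2.471, -1.932, -0.015]
contact_force: [0.7, -0.2, -1.8]
grip_width: 0.0498
```

```bash
python3 plan.py .515 -.06 .28 -40 35
```

```text
t 15.75 pos [0.4906 0.1458 0.2866] rel [-0.    -0.01   0.454] F [ 0.7 -0.2 -1.8] w 0.0498 j [ 0.17  0.21 -0.66  1.84  0.13  1.13 -0.78] n 6
[-32.0, 12.0, 1.0] [-0.0, -0.002, 0.076]
[-31.0, 15.0, 1.0] [-0.0, -0.002, 0.076]
[-30.0, 17.0, 1.0] [-0.0, -0.002, 0.076]
[-29.0, 19.0, 1.0] [-0.0, -0.002, 0.076]
[-27.0, 21.0, 1.0] [-0.0, -0.002, 0.076]
```

>>> play_rows:
  increments:
    - [-32,12,0,0,0,0.076,255]
    - [-31,15,0,0,0,0.076,255]
    - [-30,17,0,0,0,0.076,255]
    - [-29,19,0,0,0,0.076,255]
    - [-27,21,0,0,0,0.076,255]

```text
clock: 16.25
tcp_pos: [0.5079, -0.0322, 0.285]
orientation: [-2.8, -1.41, -0.011]
contact_force: [1.4, 0.7, -0.3]
grip_width: 0.0498
```

```bash
python3 plan.py .516 -.241 .27 -56.5 35
```

```text
t 16.25 pos [ 0.5079 -0.0322  0.285 ] rel [-0.004 -0.009  0.348] F [ 1.4  0.7 -0.3] w 0.0498 j [ 0.38  0.19 -0.49  1.86  0.09  1.12 -0.78] n 6
[-27.0, 22.0, 2.0] [-0.001, -0.001, 0.058]
[-26.0, 23.0, 2.0] [-0.001, -0.001, 0.058]
[-24.0, 25.0, 2.0] [-0.001, -0.001, 0.058]
[-23.0, 26.0, 2.0] [-0.001, -0.001, 0.058]
[-21.0, 27.0, 2.0] [-0.001, -0.001, 0.058]
```

>>> play_rows:
  increments:
    - [-27,22,2,0,0,0.058,255]
    - [-26,23,2,0,0,0.058,255]
    - [-24,25,2,0,0,0.058,255]
    - [-23,26,2,0,0,0.058,255]
    - [-21,27,2,0,0,0.058,255]

```text
clock: 16.75
tcp_pos: [0.5121, -0.2114, 0.2731]
orientation: [-2.979, -0.973, -0.009]
contact_force: [0.2, 0.2, -0.9]
grip_width: 0.0499
```

```bash
python3 plan.py .516 -.241 .25 -56.5 25
```

```text
t 16.75 pos [ 0.5121 -0.2114  0.2731] rel [-0.006 -0.008  0.047] F [ 0.2  0.2 -0.9] w 0.0499 j [ 0.56  0.26 -0.33  1.78  0.08  1.11 -0.74] n 2
[-7.0, 13.0, 11.0] [-0.003, -0.004, 0.023]
[-7.0, 13.0, 11.0] [-0.003, -0.004, 0.023]
```

>>> play_rows:
  increments:
    - [-7,13,10,-0.003,-0.004,0.023,255]
    - [-4,9,10,-0.003,-0.004,0.023,255]
    - [0,0,0,0,0,0,255]

```text
clock: 17.05
tcp_pos: [0.5142, -0.2409, 0.2503]
orientation: [-3.012, -0.892, 0.005]
contact_force: [0.4, 0.1, -1.3]
grip_width: 0.0502
```

```bash
python3 plan.py .516 -.241 .15 -56.5 25; python3 - <<'E'
from bench import grab_frame
from h import *
f=grab_frame("side");cv2.imwrite("pics/side12.png",cv2.resize(f["color"][80:280,230:450],None,fx=3.4,fy=3.0));np.savez("side12.npz",**f)
f=grab_frame("top");cv2.imwrite("pics/top12.png",cv2.resize(f["color"][165:310,375:525],None,fx=4,fy=4));np.savez("top12.npz",**f)
E
```

```text
t 17.05 pos [ 0.5142 -0.2409  0.2503] rel [-0.001  0.003 -0.009] F [ 0.4  0.1 -1.3] w 0.0502 j [ 0.58  0.3  -0.31  1.78  0.1   1.08 -0.76] n 5
[0.0, 0.0, 20.0] [-0.0, 0.001, -0.002]
[0.0, 0.0, 20.0] [-0.0, 0.001, -0.002]
[0.0, 0.0, 20.0] [-0.0, 0.001, -0.002]
[0.0, 0.0, 20.0] [-0.0, 0.001, -0.002]
[0.0, 0.0, 20.0] [-0.0, 0.001, -0.002]
```

View pics/side12.png

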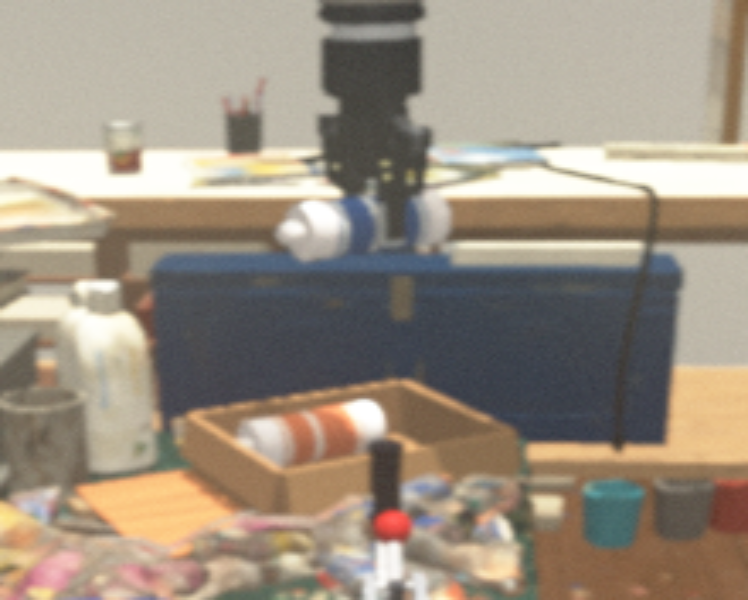

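View pics/top12.png

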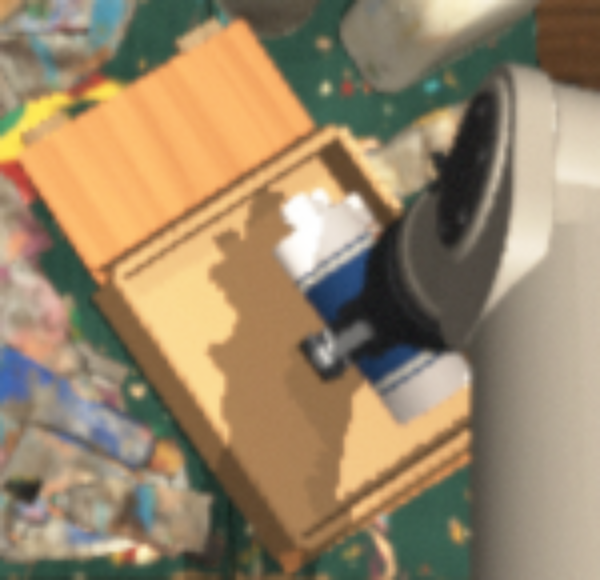

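The cartridge (side (365,225)) hangs level and parallel to the carton, and the knob (393,525) is still thrown. Quick cross-check of the old cartridge's position against my target, then down.

```bash
python3 - <<'E'
from h import *
t=load("top0");P=cloud(t)
h=cv2.cvtColor(t["color"],cv2.COLOR_BGR2HSV)
m=np.zeros((480,640),bool);m[200:270,440:500]=1
m&=(h[...,1]>130)&(h[...,0]<14)&(P[...,2]>.04)
ys,xs=np.where(m);u,v=xs.mean(),ys.mean();p=plane(t,u,v,.048);print(u,v,p,len(xs))
ex=np.array([.834,.552]);ey=np.array([-.552,.834])
q=np.array([.516,-.241]);print("old rel target",(p[:2]-q)@ex,(p[:2]-q)@ey)
# floor extent
c=(P[...,2]>.008)&(P[...,2]<.03);
W=P[165:310,390:515].reshape(-1,3);rim=W[(W[:,2]>.068)&(W[:,2]<.084)]
print("rim ex",np.percentile((rim[:,:2]-q)@ex,[1,99]),"ey",np.percentile((rim[:,:2]-q)@ey,[1,99]))
E
```

```text
469.2108843537415 236.66666666666666 [ 0.56959294 -0.30567032  0.048     ] 294
old rel target 0.008998496933783287 -0.08351834871424173
rim ex [-0.10482659  0.19156347] ey [-0.19199832  0.17200782]
```

>>> play_rows:
  increments:
    - [1,1,30,0,0,0,255]
    - [0,0,30,0,0,0,255]
    - [0,0,30,0,0,0,255]
    - [0,0,25,0,0,0,255]
    - [0,0,20,0,0,0,255]

```text
clock: 17.65
tcp_pos: [0.5242, -0.2301, 0.1196]
orientation: [2.999, 0.92, 0.019]
contact_force: [-1.0, -0.9, -0.8]
grip_width: 0.0497
```

```bash
python3 plan.py .516 -.241 .05 -56.5 15
```

```text
t 17.65 pos [ 0.5242 -0.2301  0.1196] rel [ 0.008 -0.01   0.011] F [-1.  -0.9 -0.8] w 0.0497 j [ 0.54  0.45 -0.29  1.9   0.17  0.8  -0.82] n 5
[-3.0, 1.0, 14.0] [0.002, -0.002, 0.002]
[-3.0, 1.0, 14.0] [0.002, -0.002, 0.002]
[-3.0, 1.0, 14.0] [0.002, -0.002, 0.002]
[-3.0, 1.0, 14.0] [0.002, -0.002, 0.002]
[-3.0, 1.0, 14.0] [0.002, -0.002, 0.002]
```

>>> play_rows:
  increments:
    - [-7,2,8,0.002,-0.002,0.002,255]
    - [-4,1,12,0.002,-0.002,0.002,255]
    - [-3,0,12,0.002,-0.002,0.002,255]
    - [-2,0,12,0,0,0,255]
    - [0,0,0,0,0,0,255]

```text
clock: 18.15
tcp_pos: [0.5131, -0.2381, 0.0731]
orientation: [-3.002, -0.922, -0.008]
contact_force: [-0.3, 0.4, -1.3]
grip_width: 0.05
```

```bash
python3 plan.py .516 -.241 .03 -56.5 12; python3 - <<'E'
from bench import grab_frame
from h import *
f=grab_frame("side");cv2.imwrite("pics/side13.png",cv2.resize(f["color"][130:280,250:400],None,fx=4,fy=4))
E
```

```text
t 18.15 pos [ 0.5131 -0.2381  0.0731] rel [-0.    -0.005  0.011] F [-0.3  0.4 -1.3] w 0.05 j [ 0.54  0.51 -0.28  1.93  0.2   0.72 -0.83] n 4
[0.0, 1.0, 11.0] [-0.0, -0.001, 0.003]
[0.0, 1.0, 11.0] [-0.0, -0.001, 0.003]
[0.0, 1.0, 11.0] [-0.0, -0.001, 0.003]
[0.0, 1.0, 11.0] [-0.0, -0.001, 0.003]
```

View pics/side13.png

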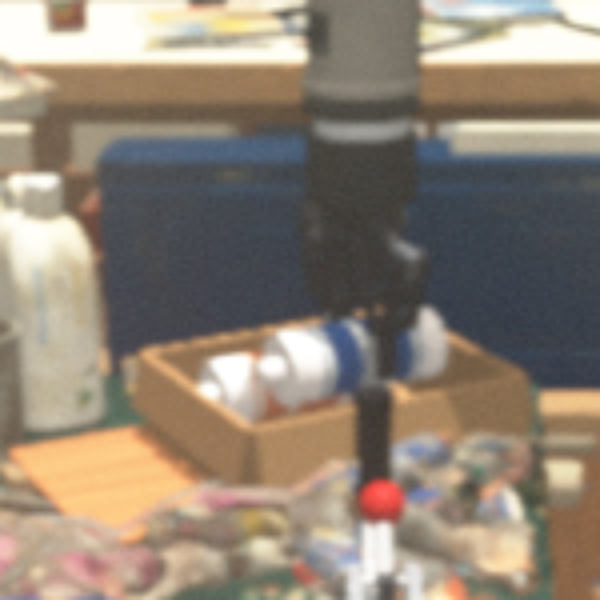

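The cartridge (crop (350,355)) is over the free side of the carton, in front of the old one. I go on slowly.

>>> play_rows:
  increments:
    - [-1,3,10,0,0,0.003,255]
    - [-1,1,11,0,-0.001,0.003,255]
    - [-1,1,9,0,-0.001,0.003,255]
    - [0,0,6,0,0,0,255]
    - [0,0,0,0,0,0,255]

```text
clock: 18.7
tcp_pos: [0.5158, -0.245, 0.036]
orientation: [3.006, 0.907, 0.01]
contact_force: [-0.7, 0.4, -1.2]
grip_width: 0.0497
```

```bash
python3 plan.py .516 -.241 .0275 -56.5 5
```

```text
t 18.7 pos [ 0.5158 -0.245   0.036 ] rel [ 0.003 -0.006  0.001] F [-0.7  0.4 -1.2] w 0.0497 j [ 0.53  0.57 -0.25  1.94  0.22  0.65 -0.85] n 2
[1.0, -2.0, 4.0] [0.002, -0.003, 0.001]
[1.0, -2.0, 4.0] [0.002, -0.003, 0.001]
```

>>> play_rows:
  increments:
    - [1,-2,4,0.002,-0.004,0,255]
    - [0,-1,3,0,-0.002,0,255]
    - [0,0,2,0,0,0,255]
    - [0,0,0,0,0,0,255]

```text
clock: 19.1
tcp_pos: [0.5155, -0.2417, 0.0275]
orientation: [3.006, 0.907, -0.0]
contact_force: [-0.8, 0.1, -0.7]
grip_width: 0.0498
```

```bash
python3 plan.py .516 -.241 .0265 -56.5 5
```

```text
t 19.1 pos [ 0.5155 -0.2417  0.0275] rel [0.002 0.001 0.001] F [-0.8  0.1 -0.7] w 0.0498 j [ 0.52  0.59 -0.25  1.94  0.23  0.64 -0.86] n 1
[1.0, -0.0, 1.0] [0.002, 0.001, 0.001]
```

>>> play_rows:
  increments:
    - [0,0,2,0,0,0,255]
    - [0,0,2,0,0,0,255]
    - [0,0,0,0,0,0,255]

```text
clock: 19.4
tcp_pos: [0.5159, -0.2418, 0.028]
orientation: [3.004, 0.906, -0.001]
contact_force: [-0.4, -0.6, -1.3]
grip_width: 0.05
```

```bash
python3 plan.py .516 -.241 .0265 -56.5 5
```

```text
t 19.4 pos [ 0.5159 -0.2418  0.028 ] rel [0.004 0.002 0.001] F [-0.4 -0.6 -1.3] w 0.05 j [ 0.52  0.59 -0.25  1.94  0.23  0.64 -0.86] n 1
[0.0, -1.0, 1.0] [0.004, 0.002, 0.001]
```

>>> play_rows:
  increments:
    - [0,0,4,0,0,0,255]
    - [0,0,0,0,0,0,255]

```text
clock: 19.6
tcp_pos: [0.5174, -0.2425, 0.0275]
orientation: [3.001, 0.904, 0.002]
contact_force: [0.4, 0.6, -1.0]
grip_width: 0.0499
```

```bash
python3 plan.py .516 -.241 .0265 -56.5 5; python3 - <<'E'
from bench import grab_frame
from h import *
f=grab_frame("side");cv2.imwrite("pics/side14.png",cv2.resize(f["color"][130:280,250:400],None,fx=4,fy=4))
E
```

```text
t 19.6 pos [ 0.5174 -0.2425  0.0275] rel [0.007 0.001 0.001] F [ 0.4  0.6 -1. ] w 0.0499 j [ 0.52  0.59 -0.24  1.94  0.24  0.63 -0.87] n 1
[-0.0, -2.0, 1.0] [0.007, 0.001, 0.001]
```

View pics/side14.png

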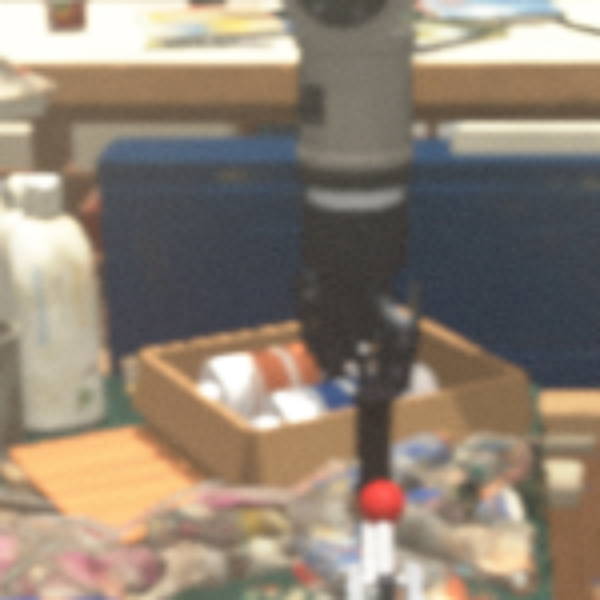

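The cartridge lies low in the carton next to the old one, and the height no longer falls under downward commands: it is on the floor. I release it.

>>> play_rows:
  increments:
    - [0,0,0,0,0,0,120]
    - [0,0,0,0,0,0,85]
    - [0,0,0,0,0,0,65]
    - [0,0,0,0,0,0,60]
    - [0,0,0,0,0,0,60]

```text
clock: 20.15
tcp_pos: [0.5175, -0.2422, 0.0262]
orientation: [3.002, 0.905, 0.003]
contact_force: [0.2, -0.3, -0.4]
grip_width: 0.065
```

```bash
python3 plan.py .516 -.241 .1 -56.5 15; python3 - <<'E'
from bench import grab_frame
from h import *
f=grab_frame("side");cv2.imwrite("pics/side15.png",cv2.resize(f["color"][130:280,250:400],None,fx=4,fy=4))
E
```

```text
t 20.15 pos [ 0.5175 -0.2422  0.0262] rel [0.007 0.    0.001] F [ 0.2 -0.3 -0.4] w 0.065 j [ 0.52  0.59 -0.24  1.94  0.24  0.63 -0.87] n 5
[-0.0, -0.0, -15.0] [0.001, 0.0, 0.0]
[-0.0, -0.0, -15.0] [0.001, 0.0, 0.0]
[-0.0, -0.0, -15.0] [0.001, 0.0, 0.0]
[-0.0, -0.0, -15.0] [0.001, 0.0, 0.0]
[-0.0, -0.0, -15.0] [0.001, 0.0, 0.0]
```

View pics/side15.png

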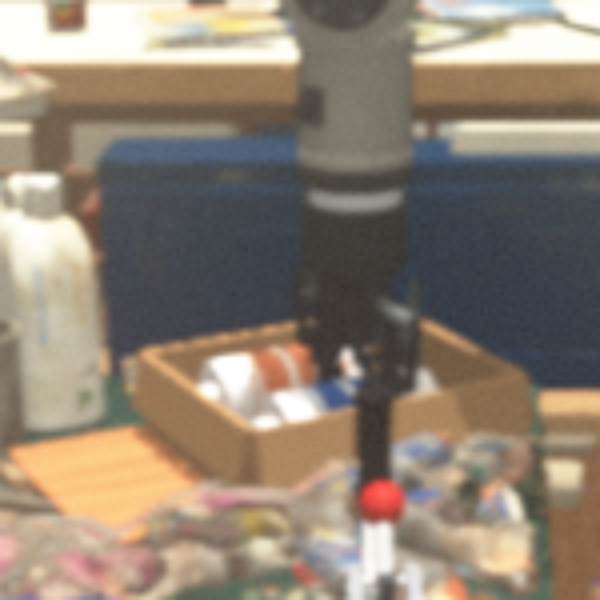

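The fingers are open (65 mm) and the cartridge lies still. I rise straight up.

>>> play_rows:
  increments:
    - [0,0,-12,0,0,0,60]
    - [0,0,-15,0,0,0,60]
    - [0,0,-20,0,0,0,60]
    - [0,0,-30,0,0,0,60]
    - [0,0,-40,0,0,0,60]

```text
clock: 20.7
tcp_pos: [0.514, -0.2402, 0.146]
orientation: [3.007, 0.908, -0.008]
contact_force: [1.1, 0.1, -0.2]
grip_width: 0.0653
```

>>> play_rows:
  increments:
    - [-20,20,-40,0,0,0,60]
    - [-30,30,-20,0,0,0,60]
    - [-30,30,0,0,0,0,60]
    - [-30,30,0,0,0,0,60]
    - [-30,30,0,0,0,0,60]

```text
clock: 21.2
tcp_pos: [0.4829, -0.4331, 0.2269]
orientation: [2.987, 0.929, 0.019]
contact_force: [1.4, 0.0, -0.5]
grip_width: 0.0654
```

```bash
python3 plan.py .5 -.3 .3 -56.5; python3 - <<'E'
from bench import grab_frame
from h import *
f=grab_frame("side");cv2.imwrite("pics/side16.png",f["color"])
f=grab_frame("top");cv2.imwrite("pics/top16.png",f["color"]);np.savez("top16.npz",**f)
E
```

```text
t 21.2 pos [ 0.4829 -0.4331  0.2269] rel [ 0.016 -0.008  0.018] F [ 1.4  0.  -0.5] w 0.0654 j [ 0.81  0.44 -0.24  1.63  0.11  1.07 -0.43] n 4
[23.0, -25.0, -19.0] [0.004, -0.002, 0.005]
[22.0, -25.0, -18.0] [0.004, -0.002, 0.005]
[22.0, -25.0, -18.0] [0.004, -0.002, 0.005]
[22.0, -25.0, -18.0] [0.004, -0.002, 0.005]
```

View pics/side16.png

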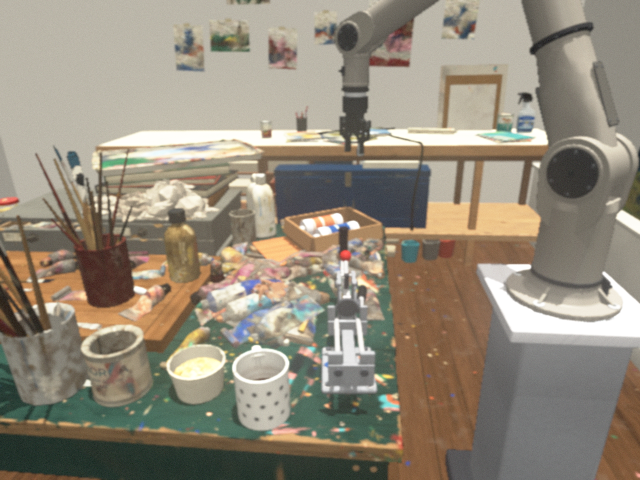

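View pics/top16.png

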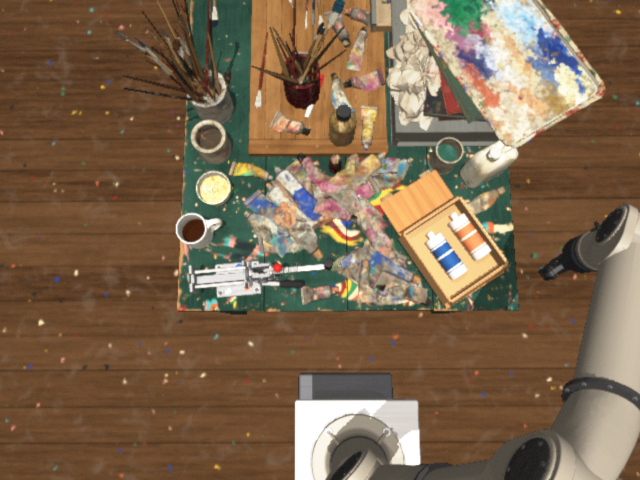

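The cartridge lies in the carton (446,255) beside the old one, the knob is at (277,268) and the grip at about (328,264). Mug, tub and tube look unmoved. A last numeric check, then I hand in.

>>> play_rows:
  increments:
    - [0,0,0,0,0,0,60]
    - [0,0,0,0,0,0,60]
    - [0,0,0,0,0,0,60]

```text
clock: 21.6
tcp_pos: [0.4795, -0.4382, 0.2287]
orientation: [2.989, 0.913, 0.017]
contact_force: [0.5, -0.0, 0.6]
grip_width: 0.0654
```

```bash
python3 look.py 17; python3 - <<'E'
from h import *
f=load("top17");b=load("top0");P=cloud(f)
w=[(u,v) for v in range(252,278) for u in range(318,340) if .168<P[v,u,2]<.186 and f["color"][v,u].max()<90]
print("grip",plane(f,*np.mean(w,0),.177))
m=np.zeros((480,640),bool);m[225:285,422:468]=1
h=cv2.cvtColor(f["color"],cv2.COLOR_BGR2HSV)
bl=m&(h[...,0]>100)&(h[...,0]<130)&(h[...,1]>110);X=P[bl];ys,xs=np.where(bl);p=plane(f,xs.mean(),ys.mean(),.048)
e=p[:2]-[.5175,-.2369];ex=np.array([.834,.552]);print("cart in carton",e@ex,e@[-.552,.834])
top=P[m&(P[...,2]>.058)&(P[...,2]<.085)];s=(top[:,:2]-p[:2])@ex;l=abs((top[:,:2]-p[:2])@[-.552,.834])<.012
print("top z, slope deg",np.median(top[l,2]),np.degrees(np.polyfit(s[l],top[l,2],1)[0]),l.sum())
for n,(a,c,d,g) in dict(mug=(205,250,172,225),tub=(165,210,190,236),tube=(275,308,298,360)).items():
    print(n,"mean abs diff",abs(f["color"][a:c,d:g].astype(int)-b["color"][a:c,d:g]).mean())
from bench import r; print(abs(r.get_obs()["qvel"]).max(), r.hand_in())
E
```

```text
top [103  23   9   9  57] [277.         266.89473684]
side [ 60 100  10  10  43] [343.58139535 255.51162791]
(array([0.47952156, 0.19424587, 0.16559206]), np.float64(0.004001394661288714))
grip [0.48531887 0.07155561 0.177     ]
cart in carton -0.00416785963868476 -0.004542003876128369
top z, slope deg 0.06842939579982199 -0.0389584476555676 424
mug mean abs diff 1.5788958770090846
tub mean abs diff 1.2578099838969403
tube mean abs diff 1.8875855327468232
the job is handed in; nothing more can be done
0.004124450860230345 None
```

I threw the pawl over, pulled the rod out to its stop, laid the cartridge in the carton, and handed the job in at about 21.7 s. The interface reports no verdict.

**Last checks:**
- **Pawl:** the knob is at the thrown position, with its height measured at 166 mm, as expected for its 2.41 rad stop.
- **Rod:** its grip is at y = 0.0716 m, unchanged since the pull.
- **Cartridge:** it lies about −4 mm in x and −5 mm in y from the middle of the free floor. It is level to within 0.1°, and its top is at 68 mm.
- **Bystanders:** the mug, tub and paint tube show no change in the pictures.

**Disagreement during the pull:** the fingers moved 90 mm but the grip only 80 mm, because they slipped once the rod met its stop. To make sure, I pushed the grip outward with closed fingers. It held firm at 28 N with no travel. I read that as the outer stop, which means the rod started about 30 mm out; I could not read the rod's position directly.

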